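Clamp the white plaster cast in the lever holder

ROBOT

A 6-joint arm with a two-finger parallel gripper is mounted at the origin on a cart in front of the work surface, level with it; the furniture and walls round the work are solid. World frame = base frame: x ahead of the robot, y to its left, z up, the work surface at z = 0. Lengths are in m, angles in degrees, forces in N, time in s.
With the tool pointing down it reaches from about 0.25 to 0.725 m from the base axis. Payload 9.7 kg.
Tool frame: the origin (TCP) lies at the very end of the fingers, on their centre line; the grasp point (between the pads) lies 19 mm behind it; x points along the fingers, z is the direction in which the jaws open and shut, and the axes are right-handed (so a half turn about x gives the same grasp; the last joint's range is limited). The gripper opens to 85 mm and grips with 20 to 120 N. Pads are 22 mm wide; open, the fingers measure 114 mm over their backs; the gripper's body (76 mm by 85 mm) begins 54 mm behind the grasp point. The pads swing forward as they close: fully open they stand 13 mm farther back than shut.
Start: joints at [69.557, 4.979, 10.078, 95.1, 0, 90], TCP at [0.192, 0.515, 0.231] pointing down, gripper open.
Joint ranges: [-179.16, 179.16], [-48.56, 103.87], [-65.8, 70.77], [-126.05, 130.52], [-82.76, 87.17], [-180, 180]. Speed limits (degrees/s): [127.2, 127.2, 147.25, 180, 180, 180].

INTERFACE

Orientations are given as [roll, pitch, yaw] about the fixed x, y, z axes, in that order (R = Rz(yaw) Ry(pitch) Rx(roll)).
In Python, from workcell import sensors, vision, job_done gives the robot as it stands.
- The arm moves only by the tool carry_out, never from a script. Its argument "increments" is a list of rows, each a list of 7 numbers: the turn, a rotation vector about the tool's x, y, z in degrees, then the shift along the tool's x, y, z in mm, then the opening in per cent of the stroke, from 0 (shut) to 100 (fully open). A call has 1 to 12 rows; each row shifts and turns the commanded pose from where the row before left it, along the tool's axes as they then stand; what a row does not reach is not made up. A row lasts 1/8 s, in which the tool goes at most 62.5 mm and 10.7 degrees, less where a joint would pass 70% of its speed; a pose out of reach is approached as far as the arm can. A call is refused whole if a number of a shift passes 62.5 or a number of a turn 10.7, either way. A call with a gripper value outside its range is refused whole. The fingers move at their own pace and stop on an object; "squeeze" is the grip in N (left out, the last holds). Time passes only in rows, so rows that do not move let the fingers close. It gives the time, the measured TCP pose, the force and the opening at its end, in the units of the state.
- sensors.get_obs(): the state, without advancing time (a new reading comes with each control period).
- vision.camera(name): name is "scene" or "side" or "wrist"; returns the picture (384x512x3 uint8, red, green, blue); there is no depth.
- vision.calibration(name): a dict with "camera_matrix" (3x3 intrinsics, pixels), "extrinsics" (4x4, takes a point from world to camera coordinates); the wrist camera has in their place "mount" (4x4, takes a point from camera to tool coordinates, whose origin is the TCP and whose axes are the tool frame's). Camera axes: x right, y up, looking along -z (the intrinsics and any distortion apply to the point x, -y, -z); pixel columns grow to the right and rows downward; lengths in m; the calibration is good to about 2 mm. A picture is of the moment at which its call begins: read the wrist's pose just before it. calibration takes no time and is no camera call.
- job_done(): hands the job in, once; it reports no verdict.
The state is a dict: "time": time; "q": joint angles; "qd": joint speeds; "joint_efforts": joint torques, N m; "ee_pos": TCP position; "tcp_rot": TCP orientation; "wrist_force": force on the tool from outside, world axes, zero at the start; "torque": the same for the moment, N m; "opening": finger opening in m.
Only numpy, scipy, OpenCV 4.12 (cv2) and the standard library are available. Lean on these libraries where they do the work, as an engineer would, in place of code of your own. Each camera call takes 0.05 s, during which the arm holds its last target.

TASK

Swing the red-handled clamp lever of the model holder right up and back until it stays open, lay the white plaster cast teeth up on the middle of the holder's rubber bed, between the two end lips and with its long side along the holder, and then lower the lever gently onto the cast (do not let it drop) so that its foot rests on the cast and holds it. Set the cast down rather than dropping it, and leave the tan cast where it is.

Things in the scene. Friction and masses are not known exactly. Their poses are not given: they have to be found in the camera images.
- holder: Model holder screwed down to the worktop (fixed). Base plate 196 x 80 mm, 12 mm high, grey. x axis runs along it from the handle end (-x, towards the robot) to the hinge end (+x); z up. Origin on the worktop under the middle of the bed.
- bed (a point): Centre of the top of the black rubber bed, 30 mm above the worktop; axes as the holder's. The bed is only 36 mm wide (y), so a cast laid on it overhangs at both sides and gripper fingers can pass beside it; the base plate lies 18 mm below the bed's top. Along x the space is closed by two aluminium end lips, 80 mm apart inside, 34 mm wide, rising 7 mm above the bed.
- hinge (a point): Hinge of the clamp lever: on the axis, which is the holder's y axis direction, 70 mm above the worktop and 70 mm to +x of the bed's centre. Two cheeks 39 mm wide over all stand there, up to 84 mm high.
- lever (a joint): Angle of the clamp lever (rad), grows as the handle swings up and back over the hinge. -0.19: shut on nothing (start). 0: arm level, foot resting on a cast that lies on the bed. Stop at 1.90, fully open. The lever weighs 220 g; its hinge has little friction (0.03 N m): short of about 1.4 it falls shut if let go, beyond about 1.75 it stays open by its weight. It takes 2 N or less at the handle to move it.
- handle (a point): Centre of the red handle at the end of the lever: a roller of 20 mm diameter and 24 mm length, its axis along the hinge axis, 155 mm from the hinge. Pinch it by its two flat ends (24 mm apart, along the holder's y); it can then pivot between the fingers as the lever swings. The steel arm beside it is 12 mm wide and 10 mm high and points to the hinge.
- foot (a point): Centre of the underside of the lever's round rubber foot (18 mm diameter), 70 mm from the hinge along the arm and 26 mm below the arm's centre line; it comes down on the middle of the bed.
- white_cast: White plaster cast of a jaw, loose, about 90 g, 53 (x) x 71 (y) x 27 (z) mm; origin at the centre of its underside, z up, teeth on top. The solid base is 14 mm high and is gripped across x (53 mm), at its sides; the tooth arch stands on it. It lies well to the left or right of the holder.
- tan_cast: Tan plaster cast of the same shape and size, on the other side of the holder; to be left alone.
Things that resemble listed ones, but are neither listed nor needed, are in the scene too. Leave any blue or yellow look-alike of the white_cast alone.

How it is judged (in metres and radians):
On the way, in this order (a step that is already met when the one before it is completed fails the run):
1. the lever is swung open and stays open, released (value of joint lever above 1.6 rad and contact force between the fingers and holder below 0.05 N), for 0.3 s.
2. the white cast lies on the bed, released, with the lever still open (value of joint lever above 1.4 rad and x of white_cast in the frame of bed between -0.012 and 0.012 m and y of white_cast in the frame of bed between -0.012 and 0.012 m and z of white_cast in the frame of bed below 0.004 m and angle between white_cast's own z axis and vertical below 0.08 rad and contact force between the fingers and white_cast below 0.05 N), for 0.3 s.
At the end, for the whole second after the job is handed in: Lever down, within 0.05 rad of level, foot pressing on the white cast; cast flat and still, teeth up, on the bed between the lips, within 12 mm of its centre each way, long side within 0.25 rad of the holder's length; tan cast within 20 mm of its start (value of joint lever between -0.05 and 0.05 rad and contact force between lever and white_cast above 0.3 N and x of white_cast in the frame of bed between -0.012 and 0.012 m and y of white_cast in the frame of bed between -0.012 and 0.012 m and z of white_cast in the frame of bed below 0.004 m and angle between white_cast's own z axis and vertical below 0.08 rad and angle between the y axis of white_cast and the x axis of holder, either way round below 0.25 rad and linear speed of white_cast below 0.02 m/s and distance of tan_cast from where it was at the start of the episode below 0.02 m); the robot touches nothing.
It fails at once if the lever falls or is slammed down (faster than 3 rad/s) (velocity of joint lever below -3 rad/s).
It fails at once if the white cast is dropped (falls free faster than 0.6 m/s) (linear speed of white_cast above 0.6 m/s and contact force between the fingers and white_cast below 0.05 N).
It fails at once if the tan cast is pushed away (distance of tan_cast from where it was at the start of the episode above 0.02 m).
It also fails if it takes over 72 s, if anything falls off the work surface, if the arm or the gripper's body presses on something with over 40 N, if the wrist force passes 120 N, or if a joint passes its speed limit or range.

## Working session

There is one attempt and no reset: what is moved stays moved. The work goes in short steps, Python scripts to look and compute and a tool call to move; the robot and the scene stay as the last step left them, time stands still between calls to the robot, and variables do not carry over. Pictures are saved under pics/ and viewed, and the job is handed in when it is done.

Besides the shell and the picture viewer there is one more tool, called after "Request:" by a JSON object that holds its "method" and its "body". carry_out: Moves the arm, as the interface text tells. Its arguments: {"type":"object","properties":{"increments":{"type":"array"},"squeeze":{"type":"number"}},"required":["increments"]}

```bash
mkdir -p pics; ls; python3 - <<'E'
from workcell import sensors, vision
import cv2
print(sensors.get_obs())
for n in ("scene","side","wrist"):
    im=vision.camera(n); cv2.imwrite(f"pics/{n}0.png",im[:,:,::-1]); print(n,vision.calibration(n))
E
```

```text
pics
{'time': 0.0, 'q': array([ 6.95567278e+01,  5.01312199e+00,  1.00341986e+01,  9.50993241e+01,
       -6.62337723e-04,  8.99984409e+01]), 'qd': array([-0.01902075, -0.0191578 ,  0.01176285, -0.09074172,  0.0694619 ,
        0.01468338]), 'joint_efforts': array([ 9.76389892e-04, -5.20379984e+01,  4.64811516e+01,  1.61073374e-02,
        9.22703816e-05, -6.68681579e-06]), 'ee_pos': array([0.1920278 , 0.51514656, 0.23056138]), 'tcp_rot': array([-179.51658225,   89.92174969, -109.95829489]), 'wrist_force': array([0.18912093, 0.14539906, 0.4350372 ]), 'torque': array([ 0.00430758,  0.0102019 , -0.02632685]), 'opening': 0.08507665730246257}
scene {'camera_matrix': array([[401.65075346,   0.        , 255.07276121],
       [  0.        , 401.65075346, 192.11595008],
       [  0.        ,   0.        ,   1.        ]]), 'extrinsics': array([[ 0.6930713 , -0.72080189,  0.00983947, -0.37764415],
       [ 0.32634512,  0.32590219,  0.88729174, -0.19913079],
       [-0.64276826, -0.61174537,  0.46110363, -0.76173681],
       [ 0.        ,  0.        ,  0.        ,  1.        ]])}
side {'camera_
[... 253 characters left out ...]
19331,  0.40380499,  0.89906349, -0.14576678],
       [-0.30216833, -0.84703184,  0.43730009, -1.14217859],
       [ 0.        ,  0.        ,  0.        ,  1.        ]])}
wrist {'camera_matrix': array([[281.8100915 ,   0.        , 251.61362463],
       [  0.        , 281.8100915 , 194.04772667],
       [  0.        ,   0.        ,   1.        ]]), 'mount': array([[-3.82216243e-04,  3.01907774e-01, -9.53337060e-01,
        -1.43070192e-01],
       [-7.47560278e-04,  9.53336777e-01,  3.01907984e-01,
         7.70497293e-02],
       [ 9.99999648e-01,  8.28071053e-04, -1.38686542e-04,
        -2.11003873e-04],
       [ 0.00000000e+00,  0.00000000e+00,  0.00000000e+00,
         1.00000000e+00]])}
```

View pics/scene0.png

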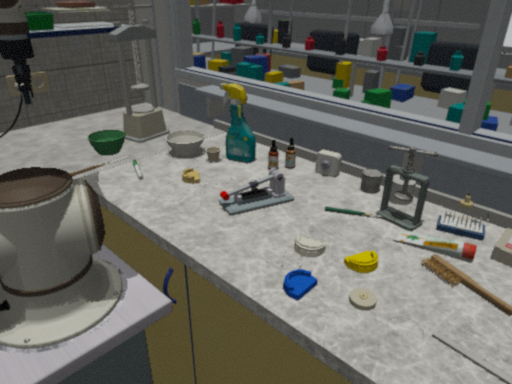

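View pics/side0.png

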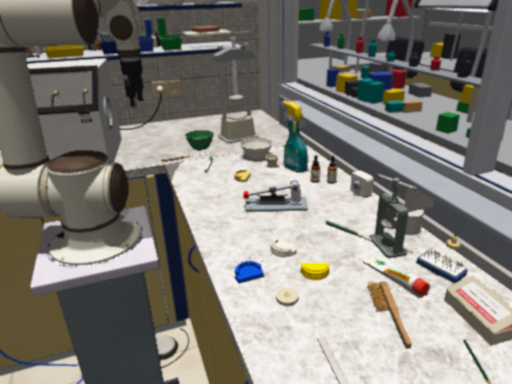

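View pics/wrist0.png

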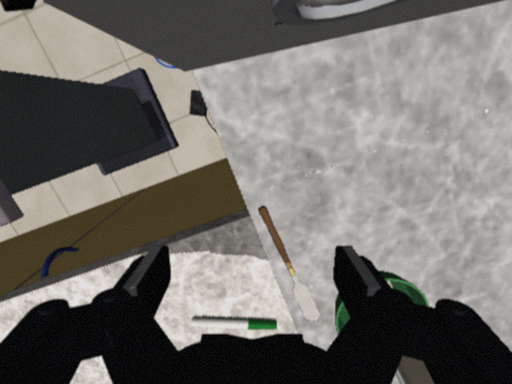

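The scene view shows the holder with its red handle at (224,195). The white cast is at (310,245), with blue (299,283) and yellow (362,261) look-alikes. The tan cast is at (190,175), and there is also a pale disc at (363,298). The white arch at (310,245) fits the description, so I'll enlarge it and measure.

```bash
cat > h.py <<'E'
import numpy as np, cv2
from workcell import sensors, vision
from scipy.spatial.transform import Rotation as R
def cam(name,obs=None):
    c=vision.calibration(name); K=c["camera_matrix"]
    if name=="wrist":
        T=np.eye(4);T[:3,:3]=R.from_euler('xyz',obs["tcp_rot"],degrees=True).as_matrix();T[:3,3]=obs["ee_pos"]
        E=np.linalg.inv(T@c["mount"])
    else: E=c["extrinsics"]
    return K,E
def ray(KE,uv):
    K,E=KE; d=np.linalg.inv(K)@[uv[0],uv[1],1]; d=d*[1,-1,-1]
    return -E[:3,:3].T@E[:3,3], E[:3,:3].T@d
def onz(KE,uv,z):
    o,d=ray(KE,uv); return o+d*(z-o[2])/d[2]
def proj(KE,p):
    K,E=KE; c=E[:3,:3]@np.asarray(p)+E[:3,3]; u=K@(c*[1,-1,-1]); return u[:2]/u[2]
def tri(a,ua,b,ub):
    o1,d1=ray(a,ua);o2,d2=ray(b,ub)
    A=np.c_[d1,-d2];s=np.linalg.lstsq(A,o2-o1,rcond=None)[0]
    p,q=o1+s[0]*d1,o2+s[1]*d2
    return (p+q)/2,np.linalg.norm(p-q)
def snap(name,tag):
    o=sensors.get_obs(); im=vision.camera(name)[:,:,::-1].copy(); cv2.imwrite(f"pics/{name}{tag}.png",im); return im,cam(name,o),o
E
python3 - <<'E'
from h import *
s=cv2.imread("pics/scene0.png");d=cv2.imread("pics/side0.png")
a=cv2.resize(s[150:320,170:400],None,fx=2.6,fy=2.6,interpolation=cv2.INTER_CUBIC)
cv2.imwrite("pics/c1.png",a)
b=cv2.resize(d[160:290,220:340],None,fx=4,fy=4,interpolation=cv2.INTER_CUBIC)
cv2.imwrite("pics/c2.png",b)
S=cam("scene");D=cam("side")
print("white",onz(S,(310,246),.02),onz(D,(284,248),.02),tri(S,(310,246),D,(284,248)))
print("tan",onz(S,(190,175),.02),onz(D,(242,175),.02))
print("handle",tri(S,(224,195),D,(246,194)))
E
```

```text
white [ 0.4503759  -0.25831282  0.02      ] [ 0.46058227 -0.26271001  0.02      ] (array([ 0.46735346, -0.24664588,  0.00691966]), np.float64(0.0019199217649941431))
tan [0.4926442  0.22070461 0.02      ] [0.50236084 0.21946557 0.02      ]
handle (array([0.45382026, 0.02588684, 0.04117777]), np.float64(0.0029811261205388386))
```

View pics/c1.png

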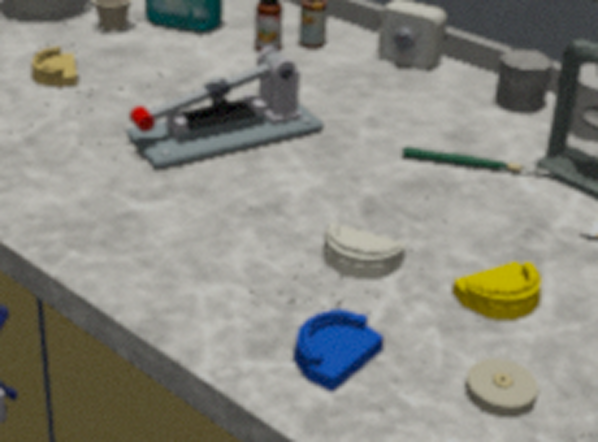

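View pics/c2.png

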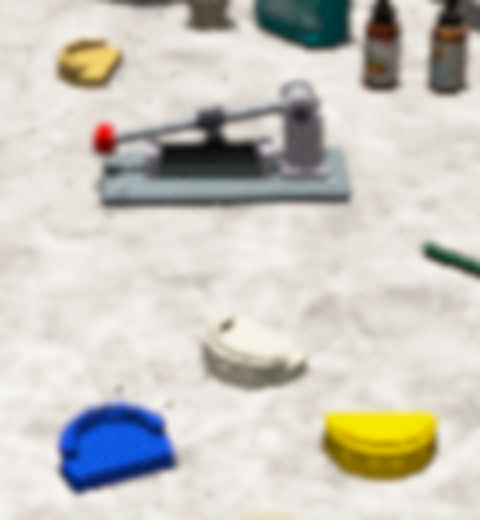

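Nothing else there is both white and an arch: the disc is round and flat, and the others are blue and yellow. So (310,245) in the scene view and (284,248) in the side view is the white cast, at about (0.455,-0.258). The tan one is at (0.497,0.22). Next I'll move the wrist camera over the holder.

```bash
cat >> h.py <<'E'
def pose(o): return np.array(o["ee_pos"]), R.from_euler('xyz',o["tcp_rot"],degrees=True)
def plan(p1,yawz=None,Rt=None,o=None):
    """target TCP p1; tool down with tool z at world heading yawz (deg). prints total turn (tool, deg) then shift in tool axes AFTER turn and BEFORE turn (mm)"""
    o=o or sensors.get_obs(); p,r=pose(o)
    if Rt is None:
        if yawz is None: Rt=r
        else:
            z=np.array([np.cos(np.radians(yawz)),np.sin(np.radians(yawz)),0]);x=np.array([0,0,-1.]);Rt=R.from_matrix(np.c_[x,np.cross(z,x),z])
    rv=(r.inv()*Rt).as_rotvec(degrees=True); d=(np.asarray(p1)-p)*1000
    print("turn",rv.round(2),"shift after turn",Rt.inv().apply(d).round(1),"before",r.inv().apply(d).round(1))
def st():
    o=sensors.get_obs(); p,r=pose(o); m=r.as_matrix(); print(o["time"],"p",p.round(4),"x",m[:,0].round(3),"z",m[:,2].round(3),"hd z",np.degrees(np.arctan2(m[1,2],m[0,2])).round(2),"F",o["wrist_force"].round(2),"open",round(o["opening"],4),"q",o["q"].round(1)); return o
E
python3 - <<'E'
from h import *
st()
plan([0.46,0.03,0.23],90);plan([0.46,0.03,0.23],-90)
E
```

```text
0.15 p [0.192  0.5152 0.2307] x [-0.    -0.001 -1.   ] z [ 0.349  0.937 -0.001] hd z 69.56 F [ 0.74  0.33 -0.27] open 0.0855 q [69.6  5.  10.  95.1  0.  90. ]
turn [-2.044e+01 -6.000e-02 -1.000e-02] shift after turn [   0.7 -268.  -485.2] before [   1.1 -420.5 -361.1]
turn [ 1.5956e+02 -2.0000e-02  9.0000e-02] shift after turn [  0.7 268.  485.2] before [   1.1 -420.5 -361.1]
```

Request:
{"method": "carry_out", "body": {"increments": [[-10.2, 0, 0, 0, 0, 0, 100], [-10.2, 0, 0, 0, 0, 0, 100], [0, 0, 0, -2, -26.8, -48.5, 100], [0, 0, 0, -2, -26.8, -48.5, 100], [0, 0, 0, -2, -26.8, -48.5, 100], [0, 0, 0, -2, -26.8, -48.5, 100], [0, 0, 0, -2, -26.8, -48.5, 100], [0, 0, 0, -2, -26.8, -48.5, 100], [0, 0, 0, -2, -26.8, -48.5, 100], [0, 0, 0, -2, -26.8, -48.5, 100], [0, 0, 0, -2, -26.8, -48.5, 100], [0, 0, 0, -2, -26.8, -48.5, 100]]}}

```text
time: 1.65
ee_pos: [0.4603, 0.0283, 0.2513]
tcp_rot: [-61.1, 90.0, 28.8]
wrist_force: [0.2, 1.4, -0.3]
opening: 0.0855
```

Request:
{"method": "carry_out", "body": {"increments": [[0, 0, 0, 0, 0, 0, 100], [0, 0, 0, 0, 0, 0, 100]]}}

```text
time: 1.9
ee_pos: [0.4595, 0.0302, 0.251]
tcp_rot: [79.5, 90.0, 169.4]
wrist_force: [0.5, 0.7, 0.2]
opening: 0.0854
```

```bash
python3 - <<'E'
from h import *
st(); snap("wrist","1")
E
```

```text
1.9 p [0.4595 0.0302 0.251 ] x [-0.001  0.    -1.   ] z [0.002 1.    0.   ] hd z 89.91 F [0.52 0.67 0.19] open 0.0854 q [ 3.7 -6.7  0.8 97.5  0.   3.8]
```

View pics/wrist1.png

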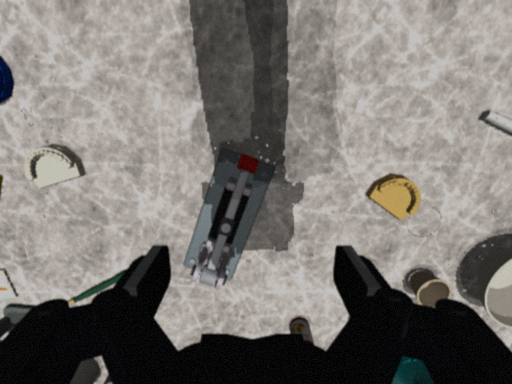

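The wrist view shows the holder from above, yawed. The red handle is at (248,163), the hinge end near (210,268), the white cast at (51,167) and the tan cast at (397,195). I'll measure the plate, handle and casts.

```bash
python3 - <<'E'
from h import *
im=cv2.imread("pics/wrist1.png"); o=sensors.get_obs(); W=cam("wrist",o)
hsv=cv2.cvtColor(im,cv2.COLOR_BGR2HSV)
red=cv2.inRange(hsv,(0,150,60),(8,255,255))|cv2.inRange(hsv,(172,150,60),(180,255,255))
m=cv2.moments(red[120:200,200:290],True); c=(m['m10']/m['m00']+200,m['m01']/m['m00']+120); print("red",c,m['m00'],onz(W,c,.045))
cr=im[130:300,160:310]; cv2.imwrite("pics/c3.png",cv2.resize(cr,None,fx=3.5,fy=3.5,interpolation=cv2.INTER_CUBIC))
cr=im[130:210,10:110]; cv2.imwrite("pics/c4.png",cv2.resize(cr,None,fx=6,fy=6,interpolation=cv2.INTER_CUBIC))
E
```

```text
red (248.09774436090225, 163.1203007518797) 133.0 [0.45205891 0.0261363  0.045     ]
```

View pics/c3.png

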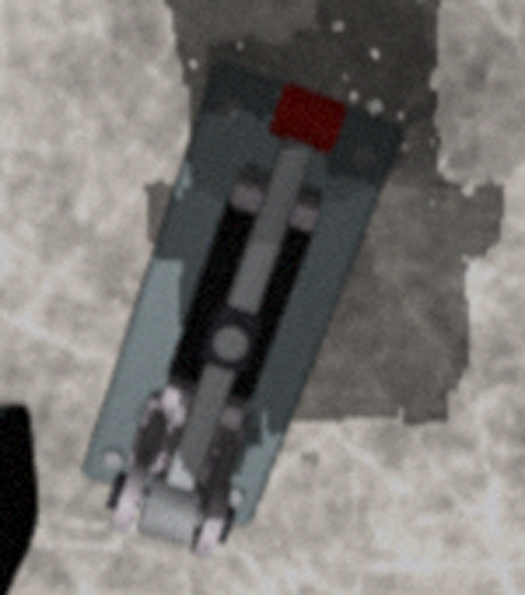

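View pics/c4.png

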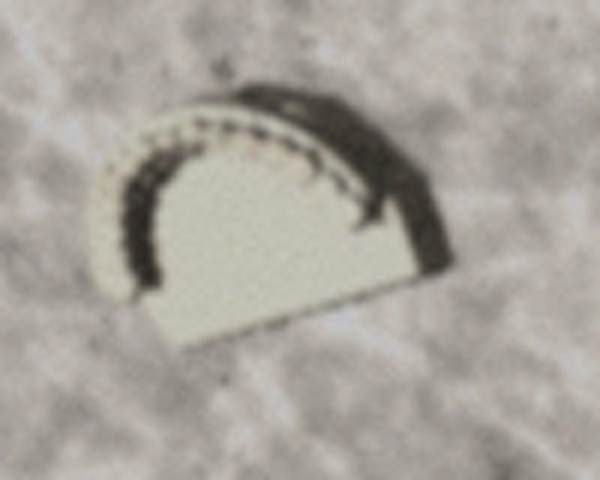

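```bash
python3 - <<'E'
from h import *
o=sensors.get_obs(); W=cam("wrist",o)
c=[(215,62),(405,128),(245,525),(85,472)]
P=np.array([onz(W,(u/3.5+160,v/3.5+130),.012) for u,v in c]); print(P.round(4))
for i in range(4): print(np.linalg.norm(P[i]-P[(i+1)%4]).round(4))
ctr=P.mean(0); print("ctr",ctr.round(4))
for a,b in((0,3),(1,2)):
    d=P[b]-P[a]; print(np.degrees(np.arctan2(d[1],d[0])))
for a,b in((0,1),(3,2)):
    d=P[b]-P[a]; print(np.degrees(np.arctan2(d[1],d[0]))-90)
# hinge/handle/foot knob
print("knob",onz(W,(230/3.5+160,342/3.5+130),.075))
H=onz(W,(248.1,163.1),.045);print("handle",H)
Q=[onz(W,(u/6+10,v/6+130),.014) for u,v in[(185,345),(420,275)]]
d=Q[1]-Q[0];print("cast edge",Q,np.linalg.norm(d),np.degrees(np.arctan2(d[1],d[0])))
E
```

```text
[[ 0.4375 -0.0102  0.012 ]
 [ 0.4635  0.0638  0.012 ]
 [ 0.6452 -0.0037  0.012 ]
 [ 0.6179 -0.0737  0.012 ]]
0.0785
0.1938
0.0751
0.1913
ctr [ 0.541  -0.0059  0.012 ]
-19.369479023664258
-20.383869699682815
-19.369329620418313
-21.284997564932596
knob [ 0.5268995  -0.00152799  0.075     ]
handle [0.45203306 0.02613925 0.045     ]
cast edge [array([ 0.49261588, -0.26553753,  0.014     ]), array([ 0.4758428 , -0.20742854,  0.014     ])] 0.06048132667897529 106.10071404249797
```

Holder yaw is about -20°, and the plate measures 193 × 77 mm against 196 × 80 expected. I'll go above the handle, aligned with it, and look closer.

```bash
python3 - <<'E'
from h import *
plan([0.446,0.028,0.13],70)
E
```

```text
turn [ 1.998e+01  1.000e-02 -2.000e-02] shift after turn [121.2  11.6  -7.1] before [121.2  13.3  -2.7]
```

Request:
{"method": "carry_out", "body": {"increments": [[10, 0, 0, 0, 0, 0, 100], [10, 0, 0, 0, 0, 0, 100], [0, 0, 0, 40, 4, -2, 100], [0, 0, 0, 40, 4, -2, 100], [0, 0, 0, 40, 4, -2, 100], [0, 0, 0, 0, 0, 0, 100], [0, 0, 0, 0, 0, 0, 100]]}}

```text
time: 2.82
ee_pos: [0.4469, 0.0294, 0.1331]
tcp_rot: [-64.3, 89.9, 5.8]
wrist_force: [0.3, 0.6, 0.0]
opening: 0.0855
```

```bash
python3 - <<'E'
from h import *
st(); im,_,_=snap("wrist","2"); cv2.imwrite("pics/c5.png",cv2.resize(im[60:384,120:400],None,fx=1.8,fy=1.8,interpolation=cv2.INTER_CUBIC))
E
```

```text
2.825 p [0.4469 0.0294 0.1331] x [ 0.002  0.    -1.   ] z [0.341 0.94  0.001] hd z 70.03 F [0.28 0.6  0.  ] open 0.0855 q [  3.8 -10.  -15.2  84.7   0.   23.7]
```

View pics/wrist2.png

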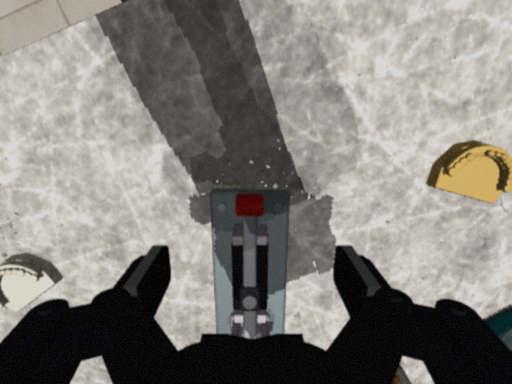

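The holder is now vertical in the wrist image, so the yaw is right. The handle is at (250,205), the near lip near (250,233) and the far lip near (250,320).

```bash
python3 - <<'E'
from h import *
im=cv2.imread("pics/wrist2.png"); o=sensors.get_obs(); W=cam("wrist",o)
hsv=cv2.cvtColor(im,cv2.COLOR_BGR2HSV)
red=cv2.inRange(hsv,(0,150,60),(8,255,255))|cv2.inRange(hsv,(172,150,60),(180,255,255))
x,y,w,h=cv2.boundingRect(red[150:250,200:300]);x+=200;y+=150;print("red box",x,y,w,h)
c=(x+w/2,y+h/2);H=onz(W,c,.043);print("handle",H)
for u in (x,x+w): print(onz(W,(u,c[1]),.043))
Z=[onz(W,(u,v),.012) for u,v in [(212,190),(289,190),(217,334),(284,334)]]
print("plate",np.array(Z).round(4))
a=(Z[0]+Z[1])/2;b=(Z[2]+Z[3])/2
print("near mid",a,"yaw",np.degrees(np.arctan2(*(b-a)[1::-1])))
d=Z[1]-Z[0];print("yaw2",np.degrees(np.arctan2(d[1],d[0]))-90, np.linalg.norm(d), np.linalg.norm(Z[3]-Z[2]))
cv2.imwrite("pics/c6.png",cv2.resize(im[180:340,190:310],None,fx=4,fy=3.7,interpolation=cv2.INTER_CUBIC))
E
```

```text
red box 236 195 27 21
handle [0.45390496 0.02478261 0.043     ]
[0.44982799 0.01361717 0.043     ]
[0.45798257 0.03594983 0.043     ]
plate [[ 0.4367 -0.0082  0.012 ]
 [ 0.4626  0.0627  0.012 ]
 [ 0.6016 -0.0701  0.012 ]
 [ 0.6285  0.0035  0.012 ]]
near mid [0.44963625 0.02721841 0.012     ] yaw -20.095174122343813
yaw2 -20.05373300885813 0.07546844457189254 0.07841305863189375
```

View pics/c6.png

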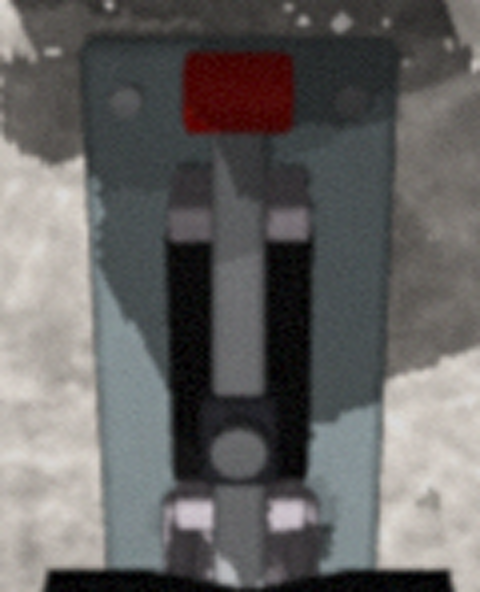

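```bash
python3 - <<'E'
from h import *
o=sensors.get_obs(); W=cam("wrist",o)
ax=np.array([np.cos(np.radians(-20.05)),np.sin(np.radians(-20.05)),0])
H=np.array([.4539,.0248,0])
for l,u,v,z in [("near in",190+240/4,180+241/3.7,.037),("far in",190+243/4,180+500/3.7,.037),("near out",190+240/4,180+205/3.7,.037),("far out",190+243/4,180+530/3.7,.037)]:
    p=onz(W,(u,v),z); print(l,p.round(4),((p-H)@ax).round(4))
print("bed from handle", H+ax*.0822)
plan([0.4539,0.0248,0.045],69.95); plan([0.4539,0.0248,0.022],69.95)
E
```

```text
near in [0.4936 0.0107 0.037 ] 0.0421
far in [ 0.5695 -0.0163  0.037 ] 0.1227
near out [0.484  0.0142 0.037 ] 0.032
far out [ 0.5792 -0.0199  0.037 ] 0.133
bed from handle [ 0.53111817 -0.00338145  0.        ]
turn [0.07 0.07 0.15] shift after turn [88.4 -7.7 -1.9] before [88.5 -7.5 -2. ]
turn [0.07 0.07 0.15] shift after turn [111.4  -7.7  -1.9] before [111.5  -7.4  -2.1]
```

Lip spacing comes out at 80.6 mm (80 expected), and the two estimates of the bed centre agree: (0.531,-0.003). Descending to pinch the handle.

Request:
{"method": "carry_out", "body": {"increments": [[0, 0, 0, 30, -4, -1, 100], [0, 0, 0, 30, -4, -1, 70], [0, 0, 0, 30, 0, 0, 60], [0, 0, 0, 22, 0, 0, 50], [0, 0, 0, 0, 0, 0, 45], [0, 0, 0, 0, 0, 0, 45]], "squeeze": 20}}

```text
time: 3.62
ee_pos: [0.4544, 0.0242, 0.0212]
tcp_rot: [-66.8, 89.9, 3.2]
wrist_force: [0.0, 0.2, 0.4]
opening: 0.0383
```

```bash
python3 - <<'E'
from h import *
st(); snap("wrist","3")
plan([0.4539,0.0248,0.022],69.95)
E
```

```text
3.625 p [0.4544 0.0242 0.0212] x [ 0.002  0.    -1.   ] z [0.343 0.939 0.001] hd z 69.96 F [0.04 0.16 0.39] open 0.0383 q [  3.   -6.9 -25.   71.8   0.   23.1]
turn [0.02 0.06 0.14] shift after turn [-0.8  0.8  0.4] before [-0.8  0.8  0.4]
```

View pics/wrist3.png

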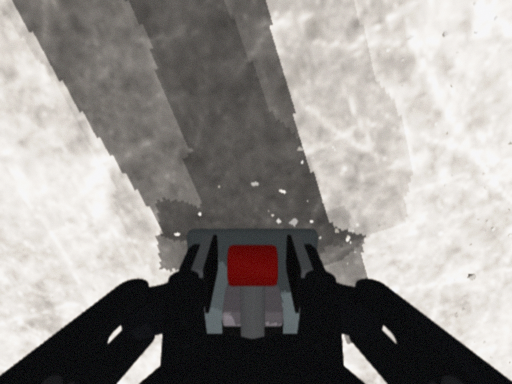

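The fingers straddle the red handle evenly, handle at (252,265). Closing.

Request:
{"method": "carry_out", "body": {"increments": [[0, 0, 0, 0, 0, 0, 20], [0, 0, 0, 0, 0, 0, 10], [0, 0, 0, 0, 0, 0, 10], [0, 0, 0, 0, 0, 0, 10]], "squeeze": 20}}

```text
time: 4.18
ee_pos: [0.4543, 0.0244, 0.0207]
tcp_rot: [-50.5, 89.8, 19.5]
wrist_force: [0.3, 4.0, 6.6]
opening: 0.0233
```

```bash
python3 - <<'E'
from h import *
st()
ax=np.array([np.cos(np.radians(-20.05)),np.sin(np.radians(-20.05))])
th=np.linspace(-.19,1.9,17)
X=-155*np.cos(th);Z=155*np.sin(th)
for i in range(16): print(th[i+1].round(2),"fwd",(X[i+1]-X[i]).round(1),"up",(Z[i+1]-Z[i]).round(1), "cum",(X[i+1]-X[0]).round(0),(Z[i+1]-Z[0]).round(0))
E
```

```text
4.175 p [0.4543 0.0244 0.0207] x [ 0.003  0.001 -1.   ] z [0.343 0.94  0.002] hd z 69.97 F [0.34 4.01 6.59] open 0.0233 q [  3.   -6.9 -25.   71.7   0.   23.1]
-0.06 fwd -2.5 up 20.1 cum -3.0 20.0
0.07 fwd 0.1 up 20.2 cum -2.0 40.0
0.2 fwd 2.8 up 20.0 cum 0.0 60.0
0.33 fwd 5.3 up 19.5 cum 6.0 80.0
0.46 fwd 7.8 up 18.7 cum 14.0 99.0
0.59 fwd 10.2 up 17.5 cum 24.0 116.0
0.72 fwd 12.4 up 16.0 cum 36.0 132.0
0.86 fwd 14.4 up 14.2 cum 50.0 146.0
0.99 fwd 16.1 up 12.3 cum 67.0 158.0
1.12 fwd 17.6 up 10.1 cum 84.0 169.0
1.25 fwd 18.7 up 7.7 cum 103.0 176.0
1.38 fwd 19.6 up 5.2 cum 122.0 181.0
1.51 fwd 20.1 up 2.6 cum 143.0 184.0
1.64 fwd 20.2 up -0.1 cum 163.0 184.0
1.77 fwd 20.1 up -2.7 cum 183.0 181.0
1.9 fwd 19.5 up -5.3 cum 202.0 176.0
```

Request:
{"method": "carry_out", "body": {"increments": [[0, 0, 0, -10, 1.5, 0, 10], [0, 0, 0, -10, 1, 0, 10], [0, 0, 0, -20, 0, 0, 10], [0, 0, 0, -20, -2.8, 0, 10], [0, 0, 0, -19.5, -5.3, 0, 10], [0, 0, 0, -18.7, -7.8, 0, 10], [0, 0, 0, 0, 0, 0, 10]]}}

```text
time: 5.05
ee_pos: [0.4663, 0.02, 0.1187]
tcp_rot: [-18.7, 89.9, 51.3]
wrist_force: [-2.0, 6.5, 1.1]
opening: 0.0237
```

```bash
python3 - <<'E'
from h import *
st(); im,_,_=snap("side","4");cv2.imwrite("pics/c7.png",cv2.resize(im[60:260,150:390],None,fx=2.5,fy=2.5))
E
```

```text
5.05 p [0.4663 0.02   0.1187] x [ 0.001  0.002 -1.   ] z [0.342 0.94  0.002] hd z 69.98 F [-2.02  6.5   1.07] open 0.0237 q [  2.4  -7.3 -14.4  82.8   0.1  22.4]
```

View pics/c7.png

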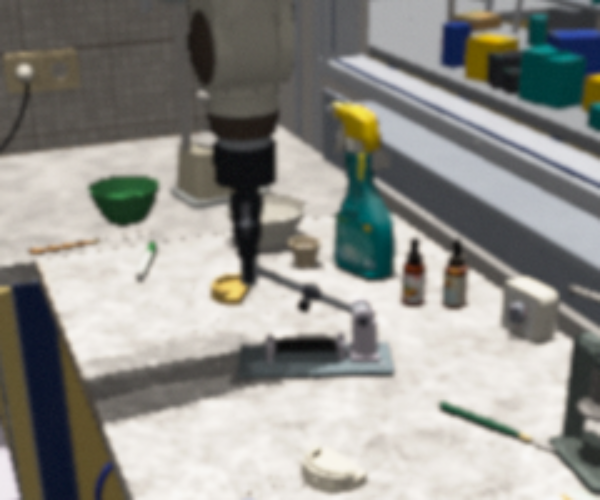

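The lever follows the fingers. Continuing the arc.

Request:
{"method": "carry_out", "body": {"increments": [[0, 0, 0, -17.5, -10.2, 0.5, 10], [0, 0, 0, -16, -12.4, 0, 10], [0, 0, 0, -14.2, -14.4, 0, 10], [0, 0, 0, -12.3, -16.1, 0, 10], [0, 0, 0, -10.1, -17.6, 0, 10], [0, 0, 0, -7.7, -18.7, 0, 10], [0, 0, 0, -5.2, -19.6, 0, 10], [0, 0, 0, 0, 0, 0, 10]]}}

```text
time: 6.1
ee_pos: [0.5692, -0.0173, 0.2007]
tcp_rot: [-16.2, 89.9, 53.8]
wrist_force: [1.0, 4.9, 4.5]
opening: 0.0233
```

```bash
python3 - <<'E'
from h import *
st()
E
```

```text
6.1 p [ 0.5692 -0.0173  0.2007] x [ 0.001  0.001 -1.   ] z [0.343 0.939 0.001] hd z 69.95 F [0.99 4.87 4.5 ] open 0.0233 q [-1.8  7.1  9.  91.8  0.1 18.3]
```

Request:
{"method": "carry_out", "body": {"increments": [[0, 0, 0, -2.6, -20.1, 0, 10], [0, 0, 0, 0.1, -20.2, 0, 10], [0, 0, 0, 2.7, -20.1, 0, 10], [0, 0, 0, 4.4, -16.5, 0, 10], [0, 0, 0, 0, 0, 0, 10], [0, 0, 0, 0, 0, 0, 10]]}}

```text
time: 6.85
ee_pos: [0.6412, -0.0433, 0.196]
tcp_rot: [-50.1, 89.9, 19.8]
wrist_force: [2.7, 4.1, 4.0]
opening: 0.0234
```

```bash
python3 - <<'E'
from h import *
st(); im,_,_=snap("side","5");cv2.imwrite("pics/c8.png",cv2.resize(im[60:260,180:400],None,fx=2.7,fy=2.7))
E
```

```text
6.85 p [ 0.6412 -0.0433  0.196 ] x [ 0.001  0.001 -1.   ] z [0.342 0.94  0.001] hd z 69.98 F [2.73 4.1  3.96] open 0.0234 q [-3.9 17.5 20.6 93.1  0.  16.1]
```

View pics/c8.png

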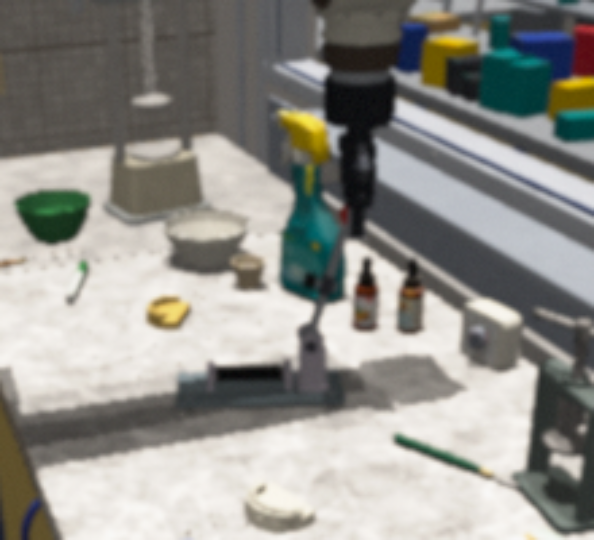

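The lever stands back past vertical, at about 1.88 rad by the arc. Releasing and retreating straight up.

Request:
{"method": "carry_out", "body": {"increments": [[0, 0, 0, 0, 0, 0, 30], [0, 0, 0, 0, 0, 0, 50], [0, 0, 0, 0, 0, 0, 60], [0, 0, 0, 0, 0, 0, 60], [0, 0, 0, -25, 0, 0, 60], [0, 0, 0, -35, 0, 0, 60], [0, 0, 0, 0, 0, 0, 60]]}}

```text
time: 7.78
ee_pos: [0.6414, -0.044, 0.2589]
tcp_rot: [-75.1, 89.7, -5.1]
wrist_force: [-0.4, 0.3, 1.2]
opening: 0.051
```

```bash
python3 - <<'E'
from h import *
st(); im,D,_=snap("side","6");cv2.imwrite("pics/c9.png",cv2.resize(im[60:260,180:400],None,fx=2.7,fy=2.7))
im2,S,_=snap("scene","6")
def red(im,x0,y0,x1,y1):
    h=cv2.cvtColor(im,cv2.COLOR_BGR2HSV);m=cv2.inRange(h,(0,140,60),(8,255,255))|cv2.inRange(h,(172,140,60),(180,255,255))
    n,l,s,c=cv2.connectedComponentsWithStats(m[y0:y1,x0:x1]);return [(tuple((c[i]+[x0,y0]).round(1)),s[i][4]) for i in range(1,n)]
print(red(im,230,60,400,260),red(im2,180,80,360,220))
E
```

```text
7.775 p [ 0.6414 -0.044   0.2589] x [ 0.005 -0.    -1.   ] z [0.343 0.939 0.001] hd z 69.95 F [-0.4   0.28  1.16] open 0.051 q [ -3.9  19.1  29.8 100.4  -0.   16.1]
[((np.float64(396.2), np.float64(78.2)), np.int32(125)), ((np.float64(311.8), np.float64(140.1)), np.int32(33)), ((np.float64(315.3), np.float64(167.4)), np.int32(16))] [((np.float64(294.6), np.float64(120.3)), np.int32(56)), ((np.float64(271.0), np.float64(154.0)), np.int32(1)), ((np.float64(274.5), np.float64(155.0)), np.int32(2))]
```

View pics/c9.png

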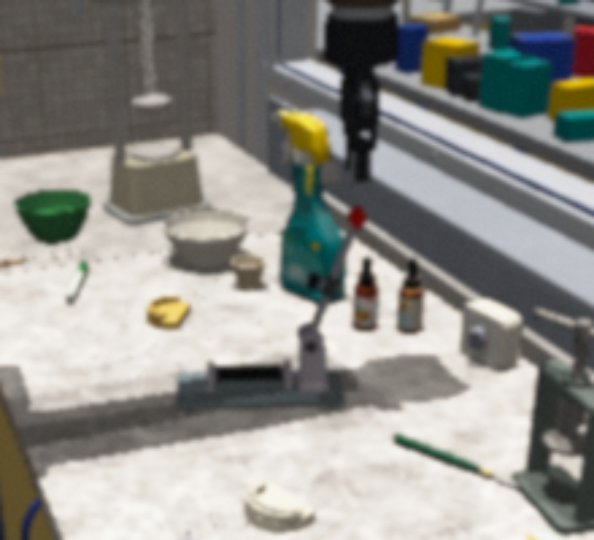

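Released, the lever stays open, with the handle at (358,217) in the crop. Now over to the white cast.

```bash
python3 - <<'E'
from h import *
h,e=tri(cam("scene"),(294.6,120.3),cam("side"),(311.8,140.1)); print("handle",h,e)
d=h-[.5969,-.0274,.07]; f=d@[.9394,-.3428,0]; print("theta",np.arctan2(d[2],-f),np.hypot(f,d[2]))
plan([0.459,-0.244,0.14],16)
E
```

```text
handle [ 0.64180679 -0.04644543  0.21740531] 0.0022350424045447224
theta 1.889974874726038 0.15524625203462677
turn [5.395e+01 1.000e-02 2.000e-02] shift after turn [ 115.8 -142.2 -229.9] before [ 115.7  102.2 -250.3]
```

Lever angle measures 1.89 rad with radius 155 mm, which is correct.

Request:
{"method": "carry_out", "body": {"increments": [[0, 0, 0, 0, 17, -42, 100], [0, 0, 0, 0, 17, -42, 100], [0, 0, 0, 0, 17, -42, 100], [0, 0, 0, 0, 17, -42, 100], [0, 0, 0, 0, 17, -42, 100], [0, 0, 0, 0, 17, -40, 100], [10.8, 0, 0, 30, 0, 0, 100]]}}

```text
out of range
```

Request:
{"method": "carry_out", "body": {"increments": [[0, 0, 0, 0, 17, -42, 100], [0, 0, 0, 0, 17, -42, 100], [0, 0, 0, 0, 17, -42, 100], [0, 0, 0, 0, 17, -42, 100], [0, 0, 0, 0, 17, -42, 100], [0, 0, 0, 0, 17, -40, 100], [10.5, 0, 0, 30, 0, 0, 100], [10.5, 0, 0, 30, 0, 0, 100], [10.5, 0, 0, 30, 0, 0, 100], [10.5, 0, 0, 25, 0, 0, 100], [10.5, 0, 0, 0, 0, 0, 100], [1.5, 0, 0, 0, 0, 0, 100]]}}

```text
time: 9.38
ee_pos: [0.4585, -0.2434, 0.1396]
tcp_rot: [137.4, 89.9, 153.3]
wrist_force: [0.0, 0.3, -0.4]
opening: 0.0856
```

Request:
{"method": "carry_out", "body": {"increments": [[0, 0, 0, 0, 0, 0, 100], [0, 0, 0, 0, 0, 0, 100]]}}

```text
time: 9.62
ee_pos: [0.4592, -0.2437, 0.141]
tcp_rot: [-46.4, 90.0, -30.3]
wrist_force: [0.9, 0.3, 0.1]
opening: 0.0854
```

```bash
python3 - <<'E'
from h import *
st(); im,W,_=snap("wrist","7")
cv2.imwrite("pics/c10.png",cv2.resize(im[130:290,160:350],None,fx=4,fy=3.7,interpolation=cv2.INTER_CUBIC))
E
```

```text
9.625 p [ 0.4592 -0.2437  0.141 ] x [ 0. -0. -1.] z [0.961 0.277 0.   ] hd z 16.09 F [0.89 0.31 0.06] open 0.0854 q [-28.   -0.   -5.1  84.9  -0.   45.9]
```

View pics/wrist7.png

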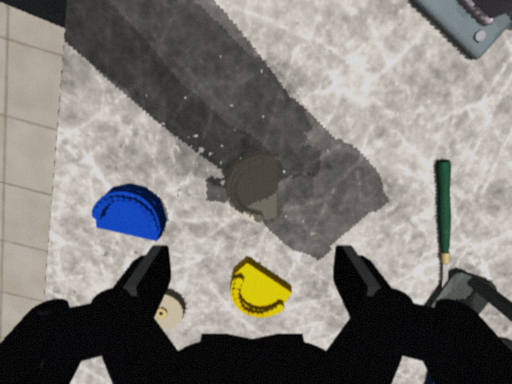

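View pics/c10.png

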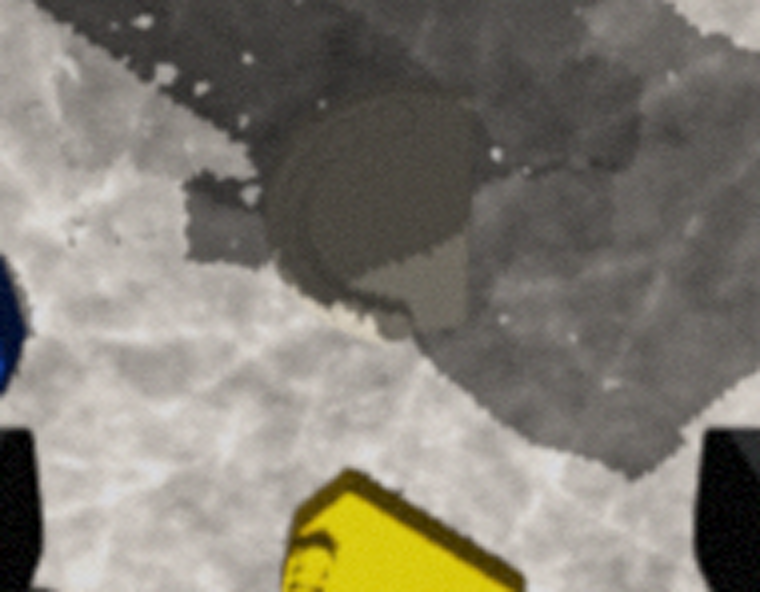

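The white cast is in the gripper's shadow at (255,185), with its flat back to the right at u≈278 and the arch to the left at u≈226. Blue (130,212) and yellow (260,288) stay clear. Measuring the edges now.

```bash
python3 - <<'E'
from h import *
o=sensors.get_obs(); W=cam("wrist",o)
f=lambda u,v,z: onz(W,(u/4+160,v/3.7+130),z)
A,B=f(476,98,.014),f(467,327,.014); d=A-B; print("flat",A,B,np.linalg.norm(d),np.degrees(np.arctan2(d[1],d[0])))
L=f(262,213,.014);L2=f(268,213,.0)
n=np.array([-d[1],d[0],0])/np.linalg.norm(d[:2]); 
M=(A+B)/2
print("depth",(L-M)@n,"n hd",np.degrees(np.arctan2(n[1],n[0])))
T=f(385,88,.014);Bo=f(385,338,.014);print("ext y",T,Bo,np.linalg.norm(T-Bo))
t=d/np.linalg.norm(d)
mid=(T+Bo)/2
c=M+n*.0265; print("ctr",c, "lateral of ext mid vs flat mid",(mid-M)@t)
print("yellow",f(390,520,.014),"blue",onz(W,(130,212),.014))
plan([c[0],c[1],.08],np.degrees(np.arctan2(-n[1],-n[0])))
E
```

```text
flat [ 0.47654638 -0.20813529  0.014     ] [ 0.493891   -0.27013999  0.014     ] 0.0643849307938421 105.62794527449475
depth 0.052265626532453126 n hd -164.37205472550528
ext y [ 0.45471702 -0.21167729  0.014     ] [ 0.47445617 -0.27917224  0.014     ] 0.07032213242145101
ctr [ 0.45969836 -0.24627646  0.014     ] lateral of ext mid vs flat mid -0.0004966308890321447
yellow [ 0.49220947 -0.3349793   0.014     ] blue [ 0.34706872 -0.30490502  0.014     ]
turn [0.43 0.02 0.01] shift after turn [61.  -2.5 -0.2] before [61.  -2.5 -0.3]
```

Depth 52.3 mm and length 70.3 mm against 53 × 71, so the measurement is good. Descending with the jaws at 80%.

Request:
{"method": "carry_out", "body": {"increments": [[0.4, 0, 0, 40, -2.5, 0, 90], [0, 0, 0, 40, 0, 0, 80], [0, 0, 0, 25, 0, 0, 78], [0, 0, 0, 12, 0, 0, 75], [0, 0, 0, 10, 0, 0, 75], [0, 0, 0, 8, 0, 0, 75], [0, 0, 0, 0, 0, 0, 75], [0, 0, 0, 0, 0, 0, 75]]}}

```text
time: 10.68
ee_pos: [0.4602, -0.2463, 0.0065]
tcp_rot: [-43.5, 89.9, -27.9]
wrist_force: [0.1, 0.4, -0.3]
opening: 0.0642
```

```bash
python3 - <<'E'
from h import *
st(); im,W,_=snap("wrist","8"); s,_,_=snap("side","8"); cv2.imwrite("pics/c11.png",cv2.resize(s[180:290,230:350],None,fx=5,fy=5,interpolation=cv2.INTER_CUBIC))
E
```

```text
10.675 p [ 0.4602 -0.2463  0.0065] x [ 0.001 -0.    -1.   ] z [0.963 0.268 0.001] hd z 15.56 F [ 0.07  0.45 -0.29] open 0.0642 q [-28.2   3.  -17.1  69.9   0.   46.3]
```

View pics/wrist8.png

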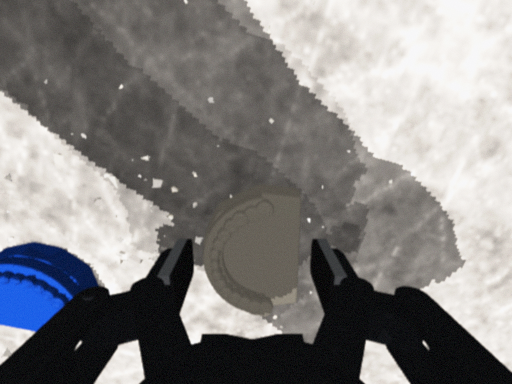

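View pics/c11.png

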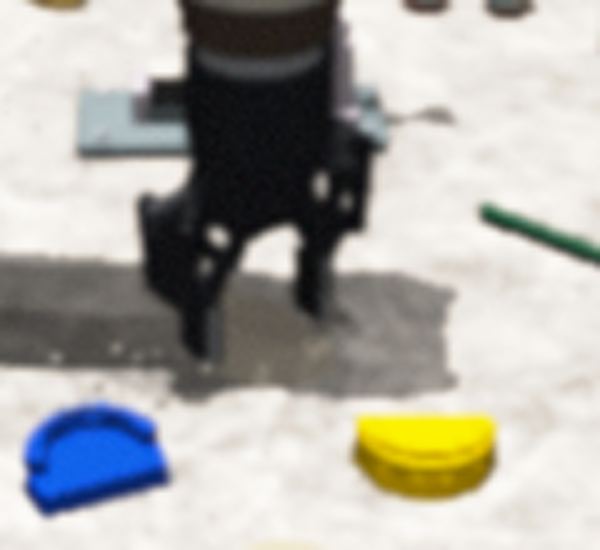

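```bash
python3 - <<'E'
from h import *
D=cam("side")
for s in(-1,1):
  for z in (0,.007,.014,.02):
    p=np.array([.4602+s*.036*.963,-.2463+s*.036*.268,z]); q=proj(D,p); print(s,z,(q-[230,180])*5)
E
```

```text
-1 0 [202.49608318 379.71727285]
-1 0.007 [202.35688211 368.54514704]
-1 0.014 [202.21686772 357.30774615]
-1 0.02 [202.09620265 347.62329989]
1 0 [309.42780704 331.7020595 ]
1 0.007 [309.59417534 320.77776542]
1 0.014 [309.76148227 309.79183796]
1 0.02 [309.90564131 300.32587723]
```

The tips stand about 8 mm behind the TCP at this opening, at roughly z = 0.014. I'll go 7 mm lower and close gently.

Request:
{"method": "carry_out", "body": {"increments": [[0, 0, 0, 3.5, 0, 0, 75], [0, 0, 0, 3.5, 0, 0, 75], [0, 0, 0, 0, 0, 0, 68], [0, 0, 0, 0, 0, 0, 65], [0, 0, 0, 0, 0, 0, 60], [0, 0, 0, 0, 0, 0, 50], [0, 0, 0, 0, 0, 0, 50]], "squeeze": 30}}

```text
time: 11.65
ee_pos: [0.46, -0.2461, -0.0007]
tcp_rot: [-22.9, 90.0, -7.4]
wrist_force: [-0.3, 2.2, 6.0]
opening: 0.0513
```

```bash
python3 - <<'E'
from h import *
st(); im,W,_=snap("wrist","9"); s,_,_=snap("side","9"); cv2.imwrite("pics/c12.png",np.hstack([cv2.resize(s[190:290,240:340],(400,400),interpolation=cv2.INTER_CUBIC),cv2.resize(im[170:370,150:350],(400,400))]))
E
```

```text
11.65 p [ 0.46   -0.2461 -0.0007] x [ 0. -0. -1.] z [0.963 0.268 0.   ] hd z 15.56 F [-0.28  2.15  6.  ] open 0.0513 q [-28.2   3.2 -17.6  69.1   0.   46.3]
```

View pics/c12.png

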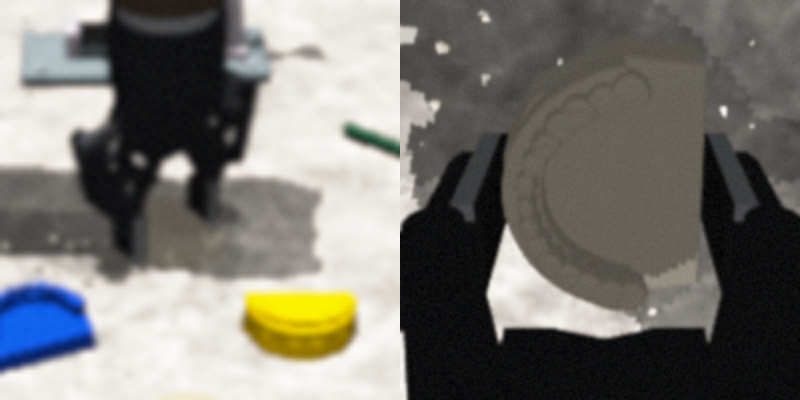

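The cast is gripped: the opening reads 51.3 mm, about as low as the handle's reading did. It sits centred between the pads. Lifting and carrying over.

Request:
{"method": "carry_out", "body": {"increments": [[0, 0, 0, -5, 0, 0, 50], [0, 0, 0, -15, 0, 0, 50], [0, 0, 0, -30, 0, 0, 50], [0, 0, 0, -30, 0, 0, 50], [0, 0, 0, -30, 0, 0, 50], [0, 0, 0, -20, 0, 0, 50], [0, 0, 0, 0, 0, 0, 50]]}}

```text
time: 12.62
ee_pos: [0.4606, -0.2466, 0.1311]
tcp_rot: [-44.1, 89.8, -28.6]
wrist_force: [-1.2, 0.7, -2.0]
opening: 0.0511
```

```bash
python3 - <<'E'
from h import *
st(); plan([0.531,-0.0035,0.13],69.95)
im,W,_=snap("wrist","10"); s,_,_=snap("side","10"); cv2.imwrite("pics/c13.png",np.hstack([cv2.resize(s[150:250,240:340],(400,400),interpolation=cv2.INTER_CUBIC),cv2.resize(im[170:370,150:350],(400,400))]))
E
```

```text
12.625 p [ 0.4606 -0.2466  0.1311] x [ 0.003 -0.002 -1.   ] z [0.963 0.268 0.002] hd z 15.55 F [-1.19  0.74 -2.  ] open 0.0511 q [-28.2   0.2  -6.   83.6  -0.   46.3]
turn [-54.4    0.07   0.19] shift after turn [  1.1  17.2 252.5] before [  0.9 215.3 133. ]
```

View pics/c13.png

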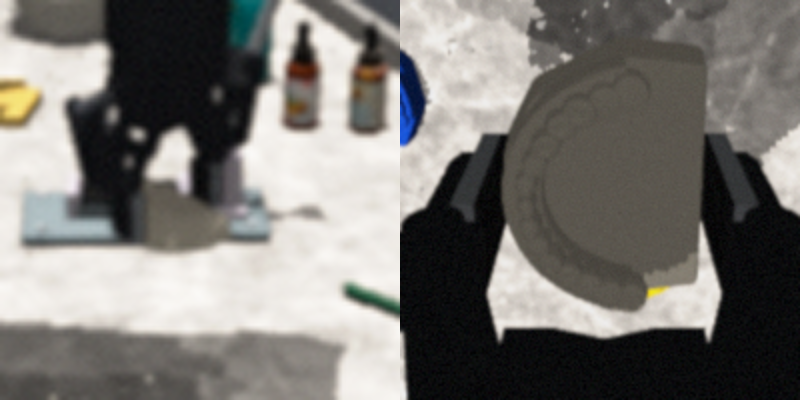

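Request:
{"method": "carry_out", "body": {"increments": [[-9.1, 0, 0, 0, 0, 0, 50], [-9.1, 0, 0, 0, 0, 0, 50], [-9.1, 0, 0, 0, 0, 0, 50], [-9.1, 0, 0, 0, 0, 0, 50], [-9, 0, 0, 0, 0, 0, 50], [-9, 0, 0, 0, 3, 20, 50], [0, 0, 0, 0, 3, 50, 50], [0, 0, 0, 0, 3, 50, 50], [0, 0, 0, 0, 3, 50, 50], [0, 0, 0, 0, 3, 50, 50], [0, 0, 0, 0, 2.2, 32.5, 50], [0, 0, 0, 0, 0, 0, 50]]}}

```text
time: 14.22
ee_pos: [0.533, -0.002, 0.1274]
tcp_rot: [105.1, 89.9, 175.2]
wrist_force: [-0.5, -0.1, -1.4]
opening: 0.0511
```

Request:
{"method": "carry_out", "body": {"increments": [[0, 0, 0, 0, 0, 0, 50], [0, 0, 0, 0, 0, 0, 50]]}}

```text
time: 14.48
ee_pos: [0.5329, -0.0048, 0.1285]
tcp_rot: [122.6, 90.0, -167.5]
wrist_force: [0.3, -0.1, -0.9]
opening: 0.0508
```

```bash
python3 - <<'E'
from h import *
st(); plan([0.531,-0.0035,0.05],69.95)
im,W,_=snap("wrist","11"); s,_,_=snap("side","11"); cv2.imwrite("pics/c14.png",np.hstack([cv2.resize(s[90:240,200:350],(400,400),interpolation=cv2.INTER_CUBIC),cv2.resize(im[170:370,150:350],(400,400))]))
E
```

```text
14.475 p [ 0.5329 -0.0048  0.1285] x [-0.001 -0.    -1.   ] z [ 0.344  0.939 -0.   ] hd z 69.89 F [ 0.31 -0.07 -0.91] open 0.0508 q [-0.5  1.9 -4.6 83.6 -0.  19.6]
turn [-0.06 -0.02 -0.03] shift after turn [78.5  2.2  0.6] before [78.5  2.2  0.6]
```

View pics/c14.png

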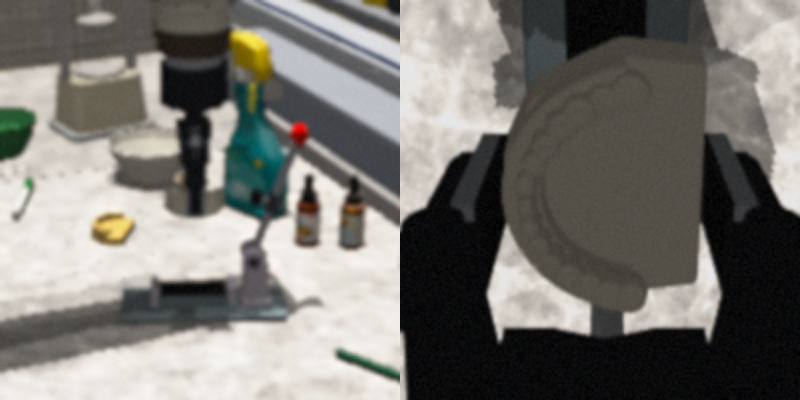

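```bash
python3 - <<'E'
from h import *
im=cv2.imread("pics/wrist11.png"); cv2.imwrite("pics/c15.png",cv2.resize(im[170:340,180:320],None,fx=4,fy=3.5,interpolation=cv2.INTER_CUBIC))
o=sensors.get_obs(); W=cam("wrist",o); p,r=pose(o)
for n,u,v in [("flat top",706,60),("flat bot",697,283),("ext top",630,38),("ext bot",640,312),("left",503,185)]:
    q=onz(W,(150+(u-400)/2,170+v/2),p[2]+.0147); print(n,(r.inv().apply(q-p)*1000).round(1))
E
```

```text
flat top [-14.7  33.4  24.5]
flat bot [-14.7 -31.4  25.6]
ext top [-14.7  38.9   6.2]
ext bot [-14.7 -41.3  10.1]
left [-14.7  -0.7 -26.2]
```

View pics/c15.png

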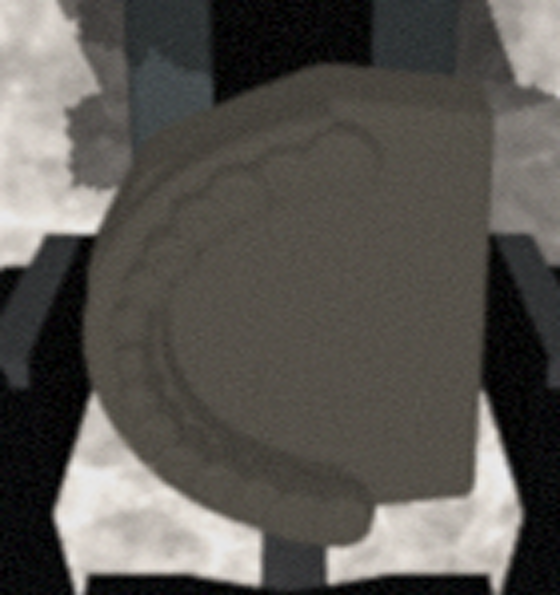

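```bash
python3 - <<'E'
from h import *
o=sensors.get_obs(); W=cam("wrist",o); p,r=pose(o)
for n,u,v,h in [("flat top",490,112,.0147),("flat bot",470,492,.0147),("ext top underside",340,63,0.0007),("ext top",340,100,.0147),("ext bot teeth",340,546,.0277),("left",84,325,.0147)]:
    q=onz(W,(180+u/4,170+v/3.5),p[2]+h); print(n,(r.inv().apply(q-p)*1000).round(1))
E
```

```text
flat top [-14.7  32.4  24.3]
flat bot [-14.7 -30.8  25. ]
ext top underside [-0.7 35.3  6.9]
ext top [-14.7  34.1   6.2]
ext bot teeth [-27.7 -29.3   6.5]
left [-14.7  -1.  -26.4]
```

The cast sits within 1 mm of centre in the hand. Lowering it over the bed.

Request:
{"method": "carry_out", "body": {"increments": [[0, 0, 0, 20, 2.2, 0.6, 50], [0, 0, 0, 25, 0, 0, 50], [0, 0, 0, 25, 0, 0, 50], [0, 0, 0, 14, 0, 0, 50], [0, 0, 0, 0, 0, 0, 50], [0, 0, 0, 0, 0, 0, 50]]}}

```text
time: 15.32
ee_pos: [0.5319, -0.0027, 0.0459]
tcp_rot: [-72.5, 89.9, -2.6]
wrist_force: [0.6, 0.1, -1.1]
opening: 0.0512
```

```bash
python3 - <<'E'
from h import *
st(); plan([0.531,-0.0035,0.0295],69.95)
im,W,_=snap("wrist","12"); s,_,_=snap("side","12"); cv2.imwrite("pics/c16.png",np.hstack([cv2.resize(s[140:240,220:320],(400,400),interpolation=cv2.INTER_CUBIC),cv2.resize(im[170:370,150:350],(400,400))]))
E
```

```text
15.325 p [ 0.5319 -0.0027  0.0459] x [ 0.001 -0.    -1.   ] z [0.343 0.939 0.   ] hd z 69.94 F [ 0.6   0.11 -1.1 ] open 0.0512 q [ -0.3   3.  -12.6  74.4  -0.   19.8]
turn [-0.01  0.02  0.07] shift after turn [16.4  0.6 -1. ] before [16.4  0.6 -1. ]
```

View pics/c16.png

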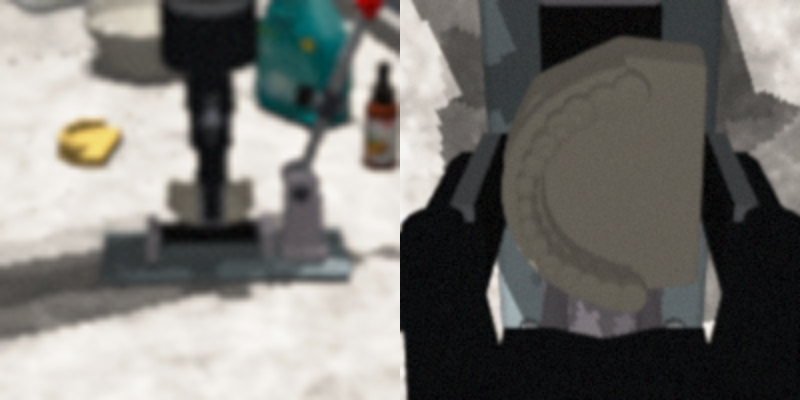

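The side view shows the cast (168–255) midway between the lips (158 and 262). Lowering the last 16 mm slowly.

Request:
{"method": "carry_out", "body": {"increments": [[0, 0, 0, 5, 0.6, -1, 50], [0, 0, 0, 5, 0, 0, 50], [0, 0, 0, 3, 0, 0, 50], [0, 0, 0, 2, 0, 0, 50], [0, 0, 0, 1, 0, 0, 50], [0, 0, 0, 0, 0, 0, 50], [0, 0, 0, 0, 0, 0, 50]]}}

```text
time: 16.3
ee_pos: [0.5304, -0.0033, 0.0293]
tcp_rot: [-41.9, 90.0, 28.0]
wrist_force: [-2.6, 0.3, 5.2]
opening: 0.0508
```

```bash
python3 - <<'E'
from h import *
st()
E
```

```text
16.3 p [ 0.5304 -0.0033  0.0293] x [ 0.  0. -1.] z [0.343 0.939 0.   ] hd z 69.96 F [-2.62  0.28  5.23] open 0.0508 q [ -0.4   3.4 -14.1  72.6   0.   19.7]
```

Contact at 5 N, at the expected height. Releasing.

Request:
{"method": "carry_out", "body": {"increments": [[0, 0, 0, 0, 0, 0, 60], [0, 0, 0, 0, 0, 0, 66], [0, 0, 0, 0, 0, 0, 75], [0, 0, 0, 0, 0, 0, 85], [0, 0, 0, 0, 0, 0, 90], [0, 0, 0, -10, 0, 0, 90], [0, 0, 0, -25, 0, 0, 90], [0, 0, 0, -40, 0, 0, 90], [0, 0, 0, -40, 0, 0, 90], [0, 0, 0, 0, 0, 0, 90]]}}

```text
time: 17.55
ee_pos: [0.5321, -0.0033, 0.148]
tcp_rot: [-70.2, 89.6, -0.3]
wrist_force: [-0.3, -0.6, -0.8]
opening: 0.0768
```

```bash
python3 - <<'E'
from h import *
st()
im,W,_=snap("wrist","13"); s,_,_=snap("side","13"); cv2.imwrite("pics/c17.png",np.hstack([cv2.resize(s[120:240,220:340],(400,400),interpolation=cv2.INTER_CUBIC),cv2.resize(im[130:330,150:350],(400,400))]))
E
```

```text
17.55 p [ 0.5321 -0.0033  0.148 ] x [ 0.006 -0.    -1.   ] z [0.343 0.939 0.002] hd z 69.96 F [-0.3  -0.59 -0.83] open 0.0768 q [-0.4  1.3 -3.  85.4  0.  19.7]
```

View pics/c17.png

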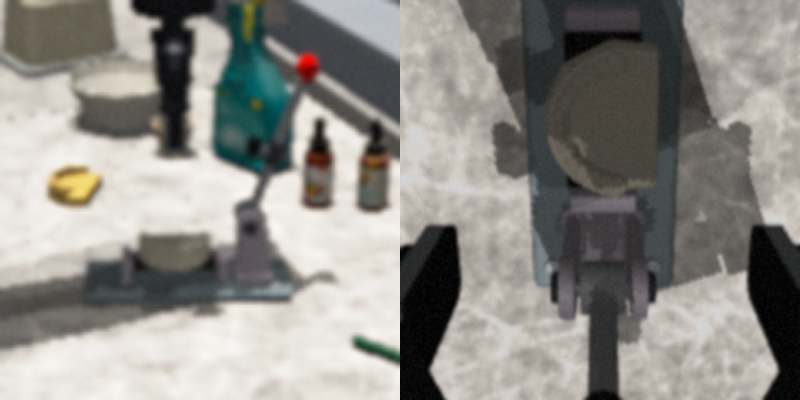

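The cast lies flat between the lips and the lever is still open. I'll check the position numerically from the enlarged view.

```bash
python3 - <<'E'
from h import *
im=cv2.imread("pics/wrist13.png"); cv2.imwrite("pics/c18.png",cv2.resize(im[125:245,205:305],None,fx=6,fy=5,interpolation=cv2.INTER_CUBIC))
E
```

```text
(no output)
```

View pics/c18.png

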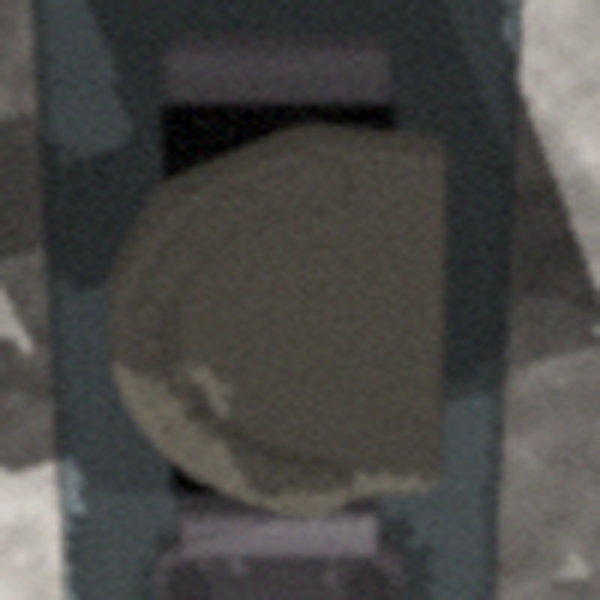

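```bash
python3 - <<'E'
from h import *
o=sensors.get_obs(); W=cam("wrist",o)
a=np.radians(-20.05);ax=np.array([np.cos(a),np.sin(a),0]);ay=np.array([-np.sin(a),np.cos(a),0]);B=np.array([.5311,-.0034,0])
for n,u,v,z in [("near lip in",280,105,.037),("far lip in",280,515,.037),("bed L",165,150,.03),("bed R",393,118,.03),("flat top",444,142,.044),("flat bot",440,485,.044),("ext top",320,125,.044),("ext bot teeth",310,512,.05),("left",110,310,.044),("right",442,310,.044)]:
    q=onz(W,(205+u/6,125+v/5),z)-B; print(n,(q@ax*1000).round(1),(q@ay*1000).round(1))
E
```

```text
near lip in -42.7 -0.1
far lip in 36.4 -0.2
bed L -33.5 -17.7
bed R -39.3 17.0
flat top -37.2 23.5
flat bot 27.1 24.8
ext top -40.2 5.6
ext bot teeth 29.9 4.4
left -7.0 -25.6
right -6.9 24.1
```

In the image the cast centre is about 2 mm from the lip midpoint in x and under 1 mm off in y, well inside 12 mm. Now back to the handle to lower the lever.

```bash
python3 - <<'E'
from h import *
plan([0.6412,-0.0436,0.26],69.95)
E
```

```text
turn [0.01 0.02 0.05] shift after turn [-1.157e+02 -1.176e+02  1.000e-01] before [-1.156e+02 -1.177e+02  1.000e-01]
```

Request:
{"method": "carry_out", "body": {"increments": [[0, 0, 0, -40, 0, 0, 90], [0, 0, 0, -40, 0, 0, 75], [0, 0, 0, -32, 0, 0, 60], [0, 0, 0, 0, -25, 0, 60], [0, 0, 0, 0, -30, 0, 60], [0, 0, 0, 0, -30, 0, 60], [0, 0, 0, 0, -31, 0, 60], [0, 0, 0, 0, 0, 0, 60], [0, 0, 0, 0, 0, 0, 60]]}}

```text
time: 18.77
ee_pos: [0.6389, -0.0429, 0.2549]
tcp_rot: [104.3, 89.9, 174.3]
wrist_force: [-0.3, -0.0, 0.6]
opening: 0.0511
```

```bash
python3 - <<'E'
from h import *
st();plan([0.6412,-0.0436,0.196],69.95)
im,W,o=snap("wrist","14")
h=cv2.cvtColor(im,cv2.COLOR_BGR2HSV);m=cv2.inRange(h,(0,140,40),(8,255,255))|cv2.inRange(h,(172,140,40),(180,255,255))
n,l,s,c=cv2.connectedComponentsWithStats(m); print(c[1:],s[1:,:5])
E
```

```text
18.775 p [ 0.6389 -0.0429  0.2549] x [-0.002  0.    -1.   ] z [ 0.343  0.939 -0.   ] hd z 69.96 F [-0.27 -0.05  0.63] open 0.0511 q [ -3.8  19.   29.2 100.3   0.   16.2]
turn [ 0.01 -0.03 -0.11] shift after turn [58.9 -2.4  0.2] before [58.9 -2.5  0.2]
[[386.         191.        ]
 [389.         190.        ]
 [387.15151515 199.6969697 ]
 [379.5        195.5       ]
 [401.         198.        ]
 [376.         204.        ]
 [252.57397108 227.12903226]
 [375.5        233.25      ]
 [379.         233.        ]
 [381.5        233.5       ]
 [370.71428571 235.        ]
 [366.         247.5       ]] [[386 191   1   1   1]
 [389 190   1   1   1]
 [379 191  23  23 132]
 [379 195   2   2   2]
 [401 198   1   1   1]
 [376 203   1   3   3]
 [236 214  34  27 899]
 [374 233   4   2   4]
 [379 233   1   1   1]
 [381 233   2   2   2]
 [369 234   4   3   7]
 [366 247   1   2   2]]
```

View pics/wrist14.png

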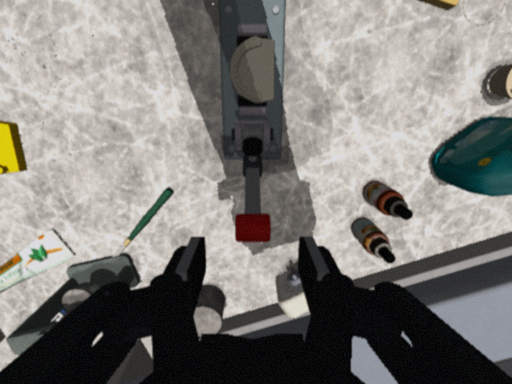

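The handle at (253,227) is centred between the fingers. Descending and pinching.

Request:
{"method": "carry_out", "body": {"increments": [[0, 0, 0, 30, -2.4, 0, 60], [0, 0, 0, 28, 0, 0, 55], [0, 0, 0, 0, 0, 0, 45], [0, 0, 0, 0, 0, 0, 30], [0, 0, 0, 0, 0, 0, 10], [0, 0, 0, 0, 0, 0, 10], [0, 0, 0, 0, 0, 0, 10]], "squeeze": 20}}

```text
time: 19.7
ee_pos: [0.6418, -0.0435, 0.1998]
tcp_rot: [-56.7, 89.9, 13.3]
wrist_force: [-3.5, 3.3, 6.8]
opening: 0.0235
```

```bash
python3 - <<'E'
from h import *
o=st(); p=o["ee_pos"]
d=p-[.5969,-.0274,.07]; f=d@[.9394,-.3428,0]*1000; print("fwd",f,"grasp z rel hinge",d[2]*1000+20, "theta est",np.arccos(-f/155))
s,_,_=snap("side","15"); cv2.imwrite("pics/c19.png",cv2.resize(s[80:240,220:380],(600,600)))
t0=1.885; th=np.r_[np.linspace(t0,0.12,17)]
for i in range(len(th)-1): print(th[i+1].round(3),"x",(-155*(np.sin(th[i+1])-np.sin(th[i]))).round(1),"y",(155*(np.cos(th[i+1])-np.cos(th[i]))).round(1))
E
```

```text
19.7 p [ 0.6418 -0.0435  0.1998] x [ 0.002  0.    -1.   ] z [0.342 0.94  0.001] hd z 69.98 F [-3.55  3.32  6.84] open 0.0235 q [-3.9 17.6 21.2 93.5  0.  16.1]
fwd 47.72058669094157 grasp z rel hinge 149.78257199309326 theta est 1.8837548022956074
1.775 x -4.4 y 16.5
1.664 x -2.5 y 16.9
1.554 x -0.7 y 17.1
1.444 x 1.2 y 17.0
1.333 x 3.1 y 16.8
1.223 x 4.9 y 16.4
1.113 x 6.7 y 15.7
1.002 x 8.4 y 14.9
0.892 x 10.0 y 13.9
0.782 x 11.4 y 12.7
0.672 x 12.8 y 11.4
0.561 x 13.9 y 9.9
0.451 x 14.9 y 8.3
0.341 x 15.8 y 6.6
0.23 x 16.4 y 4.8
0.12 x 16.8 y 3.0
```

View pics/c19.png

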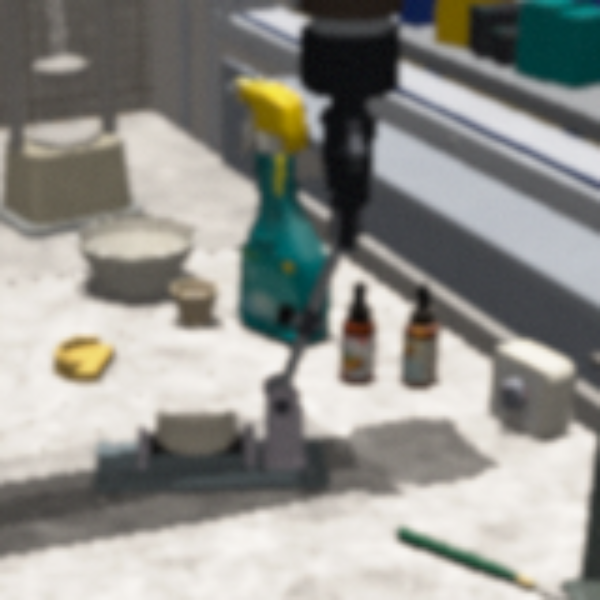

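Handle pinched; 23.5 mm opening matches the earlier grip. Lowering slowly along the arc.

Request:
{"method": "carry_out", "body": {"increments": [[0, 0, 0, -4.4, 16.5, 0, 10], [0, 0, 0, -2.5, 16.9, 0, 10], [0, 0, 0, -0.7, 17.1, 0, 10], [0, 0, 0, 1.2, 17, 0, 10], [0, 0, 0, 3.1, 16.8, 0, 10], [0, 0, 0, 4.9, 16.4, 0, 10], [0, 0, 0, 6.7, 15.7, 0, 10], [0, 0, 0, 8.4, 14.9, 0, 10], [0, 0, 0, 0, 0, 0, 10]]}}

```text
time: 20.88
ee_pos: [0.5179, 0.0014, 0.1825]
tcp_rot: [-66.1, 89.9, 3.9]
wrist_force: [-3.9, 1.6, 6.1]
opening: 0.0235
```

```bash
python3 - <<'E'
from h import *
o=st(); p=o["ee_pos"]
d=p-[.5969,-.0274,.07]; f=d@[.9394,-.3428,0]*1000; print("fwd",f,"z rel",d[2]*1000+20, "theta est",np.arccos(-f/155),np.arcsin((d[2]*1000+18)/155))
E
```

```text
20.875 p [0.5179 0.0014 0.1825] x [ 0.002  0.    -1.   ] z [0.342 0.94  0.001] hd z 69.98 F [-3.92  1.57  6.14] open 0.0235 q [ 0.2 -0.3 -0.7 89.4  0.  20.2]
fwd -84.06022086934196 z rel 132.53693970659305 theta est 0.9975955635373691 1.0013021104951527
```

Request:
{"method": "carry_out", "body": {"increments": [[0, 0, 0, 10, 13.9, 0, 10], [0, 0, 0, 11.4, 12.7, 0, 10], [0, 0, 0, 12.8, 11.4, 0, 10], [0, 0, 0, 13.9, 9.9, 0, 10], [0, 0, 0, 14.9, 8.3, 0, 10], [0, 0, 0, 15.8, 6.6, 0, 10], [0, 0, 0, 16.4, 4.8, 0, 10], [0, 0, 0, 8.4, 1.5, 0, 10], [0, 0, 0, 0, 0, 0, 10], [0, 0, 0, 0, 0, 0, 10]]}}

```text
time: 22.12
ee_pos: [0.453, 0.0249, 0.0779]
tcp_rot: [95.0, 89.9, 164.9]
wrist_force: [-5.5, 1.9, 1.0]
opening: 0.0233
```

```bash
python3 - <<'E'
from h import *
o=st(); p=o["ee_pos"]
d=p-[.5969,-.0274,.07]; f=d@[.9394,-.3428,0]*1000; print("fwd",f, "theta est",np.arcsin((d[2]*1000+18)/155))
s,_,_=snap("side","16"); cv2.imwrite("pics/c20.png",cv2.resize(s[130:240,210:320],(600,600),interpolation=cv2.INTER_CUBIC))
E
```

```text
22.125 p [0.453  0.0249 0.0779] x [-0.001  0.    -1.   ] z [ 0.343  0.939 -0.   ] hd z 69.96 F [-5.45  1.89  1.04] open 0.0233 q [  3.1  -8.4 -19.9  78.5   0.   23.2]
fwd -153.0636610440758 theta est 0.16803247877321267
```

View pics/c20.png

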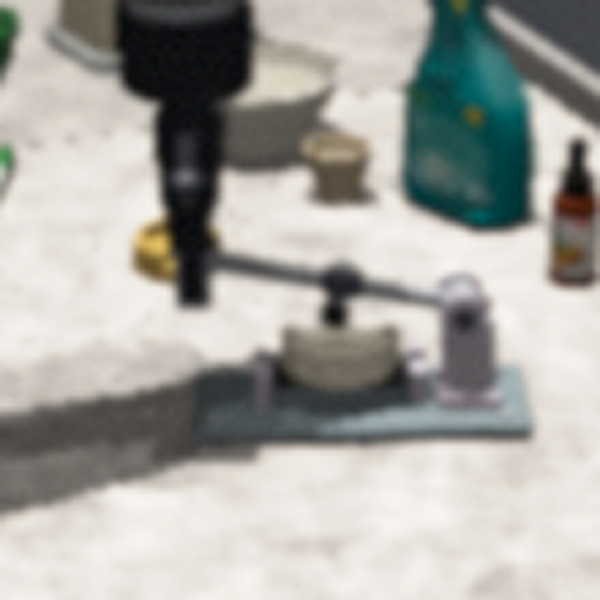

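The foot is just above the cast at about 0.17 rad. Final lowering in small steps.

Request:
{"method": "carry_out", "body": {"increments": [[0, 0, 0, 8, 1, 0, 10], [0, 0, 0, 6, 0.5, 0, 10], [0, 0, 0, 4, 0.3, 0, 10], [0, 0, 0, 3, 0, 0, 10], [0, 0, 0, 2, 0, 0, 10], [0, 0, 0, 0, 0, 0, 10], [0, 0, 0, 0, 0, 0, 10]]}}

```text
time: 23.05
ee_pos: [0.4512, 0.0255, 0.0549]
tcp_rot: [95.4, 89.9, 165.4]
wrist_force: [-6.9, 2.1, 0.7]
opening: 0.0235
```

```bash
python3 - <<'E'
from h import *
o=st(); p=o["ee_pos"]
print("theta est",np.arcsin((p[2]*1000-52)/155))
E
```

```text
23.05 p [0.4512 0.0255 0.0549] x [-0.002  0.    -1.   ] z [ 0.343  0.939 -0.   ] hd z 69.96 F [-6.92  2.06  0.74] open 0.0235 q [  3.2  -8.1 -22.2  76.    0.   23.3]
theta est 0.018673783105501877
```

Request:
{"method": "carry_out", "body": {"increments": [[0, 0, 0, 1, -0.5, 0, 10], [0, 0, 0, 1, -0.5, 0, 10], [0, 0, 0, 0.5, 0, 0, 10], [0, 0, 0, 0, 0, 0, 10], [0, 0, 0, 0, 0, 0, 10]]}}

```text
time: 23.68
ee_pos: [0.4513, 0.0255, 0.052]
tcp_rot: [93.0, 89.8, 163.0]
wrist_force: [-10.5, 4.7, 0.4]
opening: 0.0235
```

```bash
python3 - <<'E'
from h import *
o=st()
s,_,_=snap("side","17"); cv2.imwrite("pics/c21.png",cv2.resize(s[130:240,210:320],(600,600),interpolation=cv2.INTER_CUBIC))
E
```

```text
23.675 p [0.4513 0.0255 0.052 ] x [-0.003  0.001 -1.   ] z [ 0.342  0.94  -0.   ] hd z 69.98 F [-10.54   4.71   0.44] open 0.0235 q [  3.2  -7.9 -22.4  75.7   0.1  23.2]
```

View pics/c21.png

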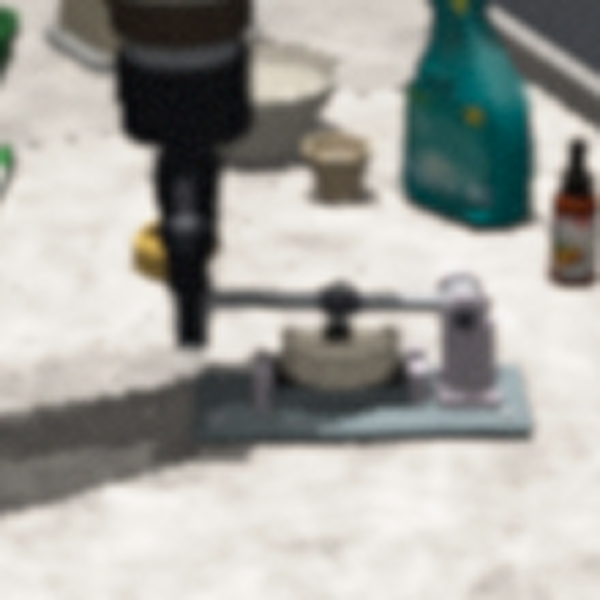

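Foot looks to be at contact. I'll relieve the 10 N radial preload and press another millimetre to confirm.

Request:
{"method": "carry_out", "body": {"increments": [[0, 0, 0, 0, 1, 0, 10], [0, 0, 0, 0.5, 1, 0, 10], [0, 0, 0, 0.5, 0, 0, 10], [0, 0, 0, 0, 0, 0, 10], [0, 0, 0, 0, 0, 0, 10]]}}

```text
time: 24.35
ee_pos: [0.4513, 0.0255, 0.0514]
tcp_rot: [-92.6, 89.9, -22.6]
wrist_force: [0.9, -2.4, 0.4]
opening: 0.0237
```

```bash
python3 - <<'E'
from h import *
o=st()
E
```

```text
24.35 p [0.4513 0.0255 0.0514] x [ 0.001 -0.    -1.   ] z [ 0.343  0.939 -0.   ] hd z 69.95 F [ 0.93 -2.44  0.43] open 0.0237 q [  3.3  -8.2 -22.7  75.4  -0.   23.3]
```

Request:
{"method": "carry_out", "body": {"increments": [[0, 0, 0, 0.7, 0, 0, 10], [0, 0, 0, 0.8, 0, 0, 10], [0, 0, 0, 0, 0, 0, 10], [0, 0, 0, 0, 0, 0, 10]]}}

```text
time: 24.85
ee_pos: [0.4513, 0.0256, 0.0498]
tcp_rot: [-90.5, 89.9, -20.6]
wrist_force: [3.4, -4.0, 0.8]
opening: 0.0236
```

```bash
python3 - <<'E'
from h import *
o=st()
E
```

```text
24.85 p [0.4513 0.0256 0.0498] x [ 0.001 -0.    -1.   ] z [ 0.343  0.939 -0.   ] hd z 69.95 F [ 3.37 -3.96  0.76] open 0.0236 q [  3.3  -8.1 -22.8  75.2  -0.   23.3]
```

Request:
{"method": "carry_out", "body": {"increments": [[0, 0, 0, 0.8, 0, 0, 10], [0, 0, 0, 0.8, 0, 0, 10], [0, 0, 0, 0, 0, 0, 10], [0, 0, 0, 0, 0, 0, 10]]}}

```text
time: 25.35
ee_pos: [0.4512, 0.0256, 0.0481]
tcp_rot: [-92.4, 90.0, -22.5]
wrist_force: [3.5, -3.1, 0.7]
opening: 0.0233
```

```bash
python3 - <<'E'
from h import *
o=st()
s,_,_=snap("side","18"); cv2.imwrite("pics/c22.png",cv2.resize(s[160:230,220:320],(800,560),interpolation=cv2.INTER_CUBIC))
E
```

```text
25.35 p [0.4512 0.0256 0.0481] x [ 0.001 -0.    -1.   ] z [ 0.343  0.939 -0.   ] hd z 69.95 F [ 3.53 -3.09  0.72] open 0.0233 q [  3.3  -8.1 -23.   75.1  -0.   23.3]
```

View pics/c22.png

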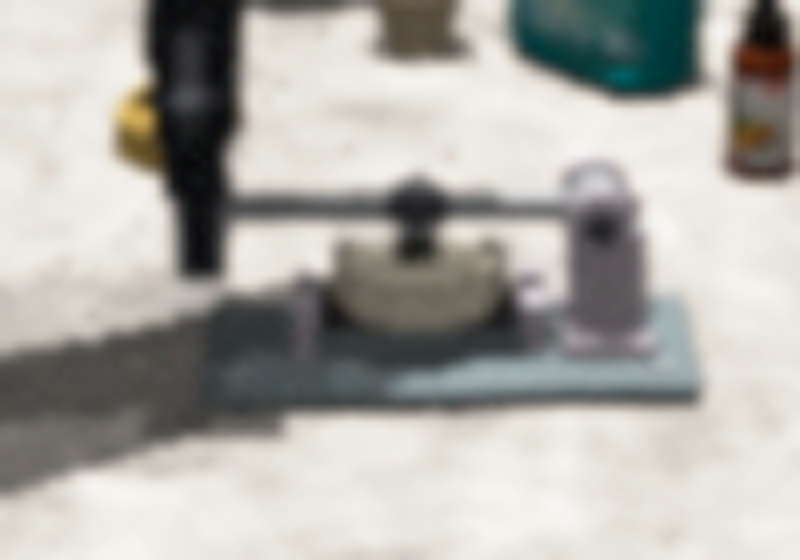

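The arm is level with the foot on the cast. Releasing gently and retreating up.

Request:
{"method": "carry_out", "body": {"increments": [[0, 0, 0, 0, 0, 0, 28], [0, 0, 0, 0, 0, 0, 32], [0, 0, 0, 0, 0, 0, 45], [0, 0, 0, 0, 0, 0, 60], [0, 0, 0, 0, 0, 0, 60], [0, 0, 0, 0, 0, 0, 60]]}}

```text
time: 26.15
ee_pos: [0.4508, 0.0258, 0.048]
tcp_rot: [70.8, 90.0, 140.8]
wrist_force: [0.6, 0.3, -0.4]
opening: 0.0514
```

Request:
{"method": "carry_out", "body": {"increments": [[0, 0, 0, -15, 0, 0, 60], [0, 0, 0, -30, 0, 0, 60], [0, 0, 0, -40, 0, 0, 60], [0, 0, 0, -40, 0, 0, 60], [0, 0, 0, 0, 0, 0, 60], [0, 0, 0, 0, 0, 0, 60]]}}

```text
time: 26.9
ee_pos: [0.4508, 0.0257, 0.1731]
tcp_rot: [-64.8, 90.0, 5.1]
wrist_force: [-1.0, 0.4, 0.3]
opening: 0.0508
```

```bash
python3 - <<'E'
from h import *
o=st()
im,W,_=snap("wrist","19");s,D,_=snap("side","19");c,S,_=snap("scene","19")
cv2.imwrite("pics/c23.png",np.hstack([cv2.resize(s[150:230,220:320],(400,320),interpolation=cv2.INTER_CUBIC),cv2.resize(im[130:330,150:350],(320,320))]))
def red(im,x0,y0,x1,y1):
    h=cv2.cvtColor(im,cv2.COLOR_BGR2HSV);m=cv2.inRange(h,(0,140,60),(8,255,255))|cv2.inRange(h,(172,140,60),(180,255,255))
    n,l,st_,cc=cv2.connectedComponentsWithStats(m[y0:y1,x0:x1]);i=1+st_[1:,4].argmax();return cc[i]+[x0,y0],st_[i,4]
a,b=red(c,200,160,260,220),red(s,225,165,280,220);print(a,b)
h,e=tri(S,a[0],D,b[0]);print("handle",h,e,"theta",np.arcsin((h[2]-.07)/.155))
print("start tri", tri(S,(224,195),D,(246,194))[0])
E
```

```text
26.9 p [0.4508 0.0257 0.1731] x [ 0.  0. -1.] z [0.343 0.939 0.   ] hd z 69.96 F [-0.95  0.43  0.28] open 0.0508 q [  3.3  -9.3 -10.2  89.1   0.   23.3]
(array([223.32608696, 185.5       ]), np.int32(46)) (array([244.47619048, 186.04761905]), np.int32(21))
handle [0.44859923 0.0215039  0.07215134] 0.0026676350256195215 theta 0.013880031794550846
start tri [0.45382026 0.02588684 0.04117777]
```

View pics/c23.png

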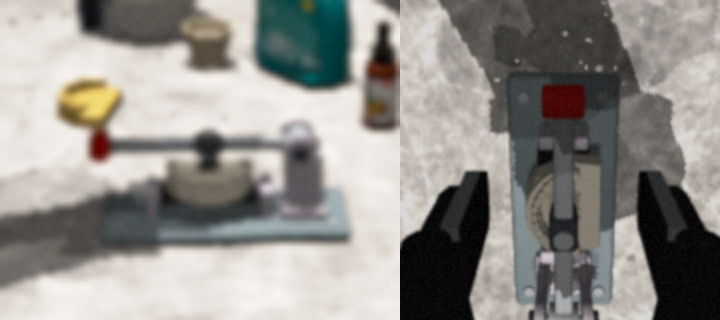

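The lever is level (about 0.01 rad), the foot is on the cast, and the cast is between the lips with the gripper clear. One quick check of the tan cast, then I hand in.

```bash
python3 - <<'E'
from h import *
for n in("scene","side"):
    a=cv2.imread(f"pics/{n}0.png").astype(int);b=cv2.imread(f"pics/{n}19.png").astype(int)
    x,y=((190,175) if n=="scene" else (242,175))
    for im in(a,b):
        h=cv2.cvtColor(im.astype(np.uint8),cv2.COLOR_BGR2HSV)[y-14:y+14,x-14:x+14];m=cv2.moments(cv2.inRange(h,(15,90,60),(32,255,255)),True);print(n,m['m10']/m['m00'],m['m01']/m['m00'],m['m00'])
from workcell import job_done
print(job_done())
E
```

```text
scene 14.47340425531915 14.73936170212766 188.0
scene 14.463157894736842 14.805263157894737 190.0
side 13.598484848484848 14.106060606060606 132.0
side 13.654411764705882 14.279411764705882 136.0
the job is handed in; nothing more can be done
None
```

The job is done and handed in at about 27 s of the 72 s; the hand-in gave no verdict.

**What I did:** I pinched the red handle and swung the lever open to about 1.89 rad, where it stayed after release. I picked up the white cast across its 53 mm sides and set it on the bed with light contact (about 5 N). Then I pinched the handle again, lowered the lever along its arc and released it once the arm was level.

**Last checks:**
- **Lever:** the handle measured 72 mm high from the two fixed cameras, so the lever is at about 0.01 rad. The pictures show the foot on the cast.
- **White cast:** it was about 2 mm from the middle along the holder and under 1 mm across when I set it down. After the lever came down I only checked it by eye: flat, between the lips, long side along the holder.
- **Tan cast:** it had not moved in either fixed view (under 0.2 pixel).
- **Gripper:** it was clear of everything at the end.

**What disagreed:**
- **Foot contact:** the wrist force never clearly showed the foot meeting the cast, even after pressing about 4 mm past where the foot first looked to be in contact. I relied on the level arm and the pictures, so the clamping force itself is unmeasured.
- **Bed centre:** one later wrist view put the bed centre 3 mm off my first measurement. I judged the cast against the lips in that same view.

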